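Latch the cryo sample boxes and wedge the one with the worn latch

TASK

Make the three sample boxes safe for their ride to the freezer: slowly push down the hold-down handle of each cradle until it snaps over, and feel how hard it resists - a sound latch takes well over 10 N, but one is worn and gives way below the limit of 9 N. When all three are latched, take the tapered wedge from its holder and drive it, tip down and flat face to the wall, into the middle of the gap between the box and the taller side wall of the worn cradle, never of a sound one, until that box is jammed tight against its other side wall. Leave the wedge standing there, the boxes in their cradles, and the other things on the bench where they are.

Things in the scene. Friction and masses are not known exactly. Their poses are not given: they have to be found in the camera images.
- cradle_a: Fixed aluminium transport cradle, 123 x 106 mm; all three look alike. Origin: underside of its 6 mm base plate, midway between two side walls: 6 mm thick, 80 mm long in x, inner faces at y = +47 mm (top at z = 72) and -47 mm (top at z = 58). Lip at x = -40 mm, 24 mm high; hinge tower at x = 42 to 72 mm, 86 mm high. The wedge gap is between the box and the +y wall.
- latch_a (a joint): Hold-down arm of cradle_a, rad: 0 raised (sloping up 0.62), 0.62 down, level, 2 mm clear of the box. Hinge along cradle y at (58, -9, 72) mm; handle 95 mm away toward -x. Resists from the start, most at 0.1 to 0.2, dead centre 0.38, then snaps down by itself and stays. Peak force, pushed slowly (to 40 mm/s), rubbing included: sound 10 to 21 N, worn 3 to 8 N. One of the three is worn; only force tells.
- bar_a (a point): Centre of the cross handle of cradle_a's hold-down arm: round grey bar, 16 mm diameter, 50 mm long along the cradle's y. It moves with the arm: in the cradle's frame (-19, -9, 127) mm raised, (-37, -9, 72) mm down.
- box_a: Loose sample box in cradle_a, 76 x 76 x 52 mm, 0.15 to 0.3 kg, yellow with a white lid; origin at the centre of its underside, which stands on the base plate. At the start its centre is at cradle y = -6 to -3 mm (12 to 15 mm gap to the +y wall); against the -y wall it is at y = -9 mm, the gap 18 mm.
- wall_a (a point): Point on cradle_a: upper inner edge of the +y wall at half its length (cradle (0, 47, 72) mm), where the wedge's flat face belongs; the gap lies on its -y side.
- cradle_b: Fixed aluminium transport cradle, 123 x 106 mm; all three look alike. Origin: underside of its 6 mm base plate, midway between two side walls: 6 mm thick, 80 mm long in x, inner faces at y = +47 mm (top at z = 72) and -47 mm (top at z = 58). Lip at x = -40 mm, 24 mm high; hinge tower at x = 42 to 72 mm, 86 mm high. The wedge gap is between the box and the +y wall.
- latch_b (a joint): Hold-down arm of cradle_b, rad: 0 raised (sloping up 0.62), 0.62 down, level, 2 mm clear of the box. Hinge along cradle y at (58, -9, 72) mm; handle 95 mm away toward -x. Resists from the start, most at 0.1 to 0.2, dead centre 0.38, then snaps down by itself and stays. Peak force, pushed slowly (to 40 mm/s), rubbing included: sound 10 to 21 N, worn 3 to 8 N. One of the three is worn; only force tells.
- bar_b (a point): Centre of the cross handle of cradle_b's hold-down arm: round grey bar, 16 mm diameter, 50 mm long along the cradle's y. It moves with the arm: in the cradle's frame (-19, -9, 127) mm raised, (-37, -9, 72) mm down.
- box_b: Loose sample box in cradle_b, 76 x 76 x 52 mm, 0.15 to 0.3 kg, yellow with a white lid; origin at the centre of its underside, which stands on the base plate. At the start its centre is at cradle y = -6 to -3 mm (12 to 15 mm gap to the +y wall); against the -y wall it is at y = -9 mm, the gap 18 mm.
- wall_b (a point): Point on cradle_b: upper inner edge of the +y wall at half its length (cradle (0, 47, 72) mm), where the wedge's flat face belongs; the gap lies on its -y side.
- cradle_c: Fixed aluminium transport cradle, 123 x 106 mm; all three look alike. Origin: underside of its 6 mm base plate, midway between two side walls: 6 mm thick, 80 mm long in x, inner faces at y = +47 mm (top at z = 72) and -47 mm (top at z = 58). Lip at x = -40 mm, 24 mm high; hinge tower at x = 42 to 72 mm, 86 mm high. The wedge gap is between the box and the +y wall.
- latch_c (a joint): Hold-down arm of cradle_c, rad: 0 raised (sloping up 0.62), 0.62 down, level, 2 mm clear of the box. Hinge along cradle y at (58, -9, 72) mm; handle 95 mm away toward -x. Resists from the start, most at 0.1 to 0.2, dead centre 0.38, then snaps down by itself and stays. Peak force, pushed slowly (to 40 mm/s), rubbing included: sound 10 to 21 N, worn 3 to 8 N. One of the three is worn; only force tells.
- bar_c (a point): Centre of the cross handle of cradle_c's hold-down arm: round grey bar, 16 mm diameter, 50 mm long along the cradle's y. It moves with the arm: in the cradle's frame (-19, -9, 127) mm raised, (-37, -9, 72) mm down.
- box_c: Loose sample box in cradle_c, 76 x 76 x 52 mm, 0.15 to 0.3 kg, yellow with a white lid; origin at the centre of its underside, which stands on the base plate. At the start its centre is at cradle y = -6 to -3 mm (12 to 15 mm gap to the +y wall); against the -y wall it is at y = -9 mm, the gap 18 mm.
- wall_c (a point): Point on cradle_c: upper inner edge of the +y wall at half its length (cradle (0, 47, 72) mm), where the wedge's flat face belongs; the gap lies on its -y side.
- wedge: Pale wooden wedge, tip down, 117 mm tall, 36 mm wide in x, 80 g. Origin: at the tip, on the flat face (y = 0), mid-width. Thickness grows toward +y from 5 mm at the tip to 25 mm at z = 67 mm; above that a straight grip block 25 mm thick. With its flat face on the +y wall (its x along cradle -x) it is tight with the tip 15 mm above the cradle's origin, and holds by friction.
- holder: Fixed grey holder block, 130 x 46 mm, 50 mm high; origin at the centre of its underside. The wedge stands in the bay at x = -28 mm (tip 13 mm above the bench, flat face to the holder's +y, its x along the holder's -x), the spacer in the bay at x = +32 mm. Both pull straight up.
- spacer: Bystander: pale wooden straight-sided spacer, 34 x 14.5 x 85 mm, loose upright in the holder's other bay; not tapered. Origin at the centre of its underside.
- tube_rack: Bystander: loose white tube rack, 60 x 120 mm, 54 mm high; origin at the centre of its underside.
- bottle: Bystander: loose bottle, 60 mm diameter, 140 mm high; origin at the centre of its underside.
- jar: Bystander: loose jar, 70 mm diameter, 85 mm high; origin at the centre of its underside.
- marker: Bystander: loose marker pen, 130 mm long in y, 18 mm wide, 16 mm high; origin at the centre of its underside.
- spare_lid: Bystander: loose white box lid, 78 x 78 x 18 mm; origin at the centre of its underside.
- timer: Bystander: loose bench timer, 65 x 85 x 26 mm; origin at the centre of its underside.
Mind the look-alikes: they are no part of the job. Leave any pink look-alike of the wedge alone. Leave any orange look-alike of the cradle_b alone.

How it is judged:
By the outcome, as a careful person would: the job done as asked, in the order asked, and still so for the second after the job is handed in, with the robot touching nothing.
It also fails if it takes over 72 s, if anything falls off the work surface, if the arm or the gripper's body presses on something with over 40 N, if the wrist force passes 120 N, or if a joint passes its speed limit or range.

ROBOT

A 6-joint arm with a two-finger parallel gripper is mounted at the origin on the work surface. World frame = base frame: x ahead of the robot, y to its left, z up, the work surface at z = 0. Lengths are in mm, angles in rad, forces in N, time in s.
With the tool pointing down it reaches from about 375 to 825 mm from the base axis. Payload 5.5 kg.
Tool frame: the origin (TCP) lies midway between the tips of the shut fingers; the grasp point (between the pads) lies env.grip_depth behind it (env.grip_depth is the distance from the TCP to the grasp point, in mm); z points along the fingers, y is the direction in which the jaws open and shut (so a half turn about z gives the same grasp; the last joint's range is limited). The gripper opens to 85 mm and grips with 20 to 120 N. Pads are 22 mm wide; open, the fingers measure 114 mm over their backs; the gripper's body (76 mm by 85 mm) begins 54 mm behind the grasp point. The pads swing forward as they close: fully open they stand 13 mm farther back than shut.
Start: joints at [1.263, 0.314, -0.047, 1.21, 0, 1.571], TCP at [181.774, 571.798, 231.299] pointing down, gripper open.
Joint ranges: [-2.67, 2.67], [-0.69, 1.73], [-1.03, 1.25], [-2.08, 2.16], [-1.42, 1.45], [-3.14, 3.14]. Speed limits (rad/s): [2.39, 2.39, 3.01, 3.14, 3.14, 3.14].

INTERFACE

Orientations are given as a unit quaternion [w, x, y, z].
In Python, from rig import env gives the robot as it stands.
- The arm moves only by the shell command python3 -m pendant 'ROWS' [FORCE]. ROWS is JSON, a list of rows, each an object with "slide": the shift along the world's x, y, z in m, a list of three; "yaw": the turn about the world's z in rad; "hand": the closure in counts, from 0 (fully open) to 255 (shut). A call has 1 to 5 rows; each row is the pose to reach, as a shift and turn from the pose commanded when the call began; what a row does not reach only later rows make up. A row lasts 1/8 s, in which the tool goes at most 62.5 mm and 10.7 degrees, less where a joint would pass 70% of its speed; a pose out of reach is approached as far as the arm can. A call with a gripper value outside its range is refused whole. The fingers move at their own pace and stop on an object; FORCE is the grip in N (left out, the last holds). Time passes only in rows, so rows that repeat a pose let the fingers close. It gives the time, the measured TCP pose, the force and the opening at its end, in the units of the state.
- env.sense(): the state, without advancing time (a new reading comes with each control period).
- env.get_image(name): name is "scene" or "side" or "wrist"; returns a dict with "color" (384x512x3 uint8, red, green, blue), "K" (3x3 intrinsics, pixels), "k1" (the pictures are not rectified: a ray, as slopes to the right and down, at radius r is drawn at 1 + k1 r^2 times it, then the intrinsics apply), "R" (3x3) and "t" (3): a world point X has camera coordinates R X + t. Camera axes: x right, y down, z forward; pixel columns grow to the right and rows downward; lengths in mm; the calibration is good to about 2 mm. A picture is of the moment at which its call begins. There is no depth.
- env.job_done(): hands the job in, once; it reports no verdict.
Trained networks look in a picture, given as the dict that the camera call returned (one of the last four; its "shot" number tells which), for a name from the list of things; names that differ only in an ending like _2 or _b are one class to them, and where a whole thing is asked for, a point or a joint stands for the part that bears it (a point fixed in the world has none). Each returns a list of dicts, best first, with "conf" (0 to 1); they miss things now and then, are a little off and sometimes report something else, mostly with a low value. They report only what shows in the picture. A call takes as long as a camera call. They do not tell look-alikes from the thing itself.
- env.search_frame(thing, picture): "point" ([x, y, z] in mm, in world coordinates, good to about 4 mm: the middle of the surface that is visible of it).
- env.cut_out(thing, picture): "region" (384x512 bool, what is visible of it).
The state is a dict: "clock": time; "joints": joint angles; "qd": joint speeds; "joint_torque": joint torques, N m; "tcp_pos": TCP position; "tool_rot": TCP orientation; "contact_force": force on the tool from outside, world axes, zero at the start; "ft_torque": the same for the moment, N m; "gripper_width": opening from 0.0 (shut) to 1.0 (fully open).
Only numpy, scipy, OpenCV 4.12 (cv2) and the standard library are available. Lean on these libraries where they do the work, as an engineer would, in place of code of your own. Each camera call takes 0.05 s, during which the arm holds its last target.

## Working session

There is one attempt and no reset: what is moved stays moved. The work goes in short steps, Python scripts to look and compute and a shell command to move; the robot and the scene stay as the last step left them, time stands still between calls to the robot, and variables do not carry over. Pictures are saved under pics/ and viewed, and the job is handed in when it is done.

```bash
ls -la; mkdir -p pics
python3 - <<'E'
from rig import env
import cv2
print(env.sense()); print(env.grip_depth)
for n in ("scene","side","wrist"):
    p=env.get_image(n); cv2.imwrite(f"pics/{n}0.png",p["color"][:,:,::-1]); print(n,p["k1"],p["K"].tolist(),p["R"].tolist(),p["t"].tolist())
E
```

```text
total 12
drwxr-xr-x  3 agent agent 4096 Dec  7 16:09 .
drwxr-xr-x 23 root  root  4096 Dec  7 16:09 ..
drwxr-xr-x  2 agent agent 4096 Dec  7 16:09 pics
{'clock': 0.0, 'joints': array([ 1.26300819e+00,  3.14210271e-01, -4.81087447e-02,  1.21021274e+00,
       -1.09000408e-05,  1.57079060e+00]), 'qd': array([ 0.00011067,  0.00055251, -0.00031274, -0.00027779,  0.00114975,
       -0.00178406]), 'joint_torque': array([ 7.15248370e-05, -5.39591467e+01,  3.39750731e+01,  1.93464628e-02,
        5.84620284e-05,  1.21877991e-05]), 'tcp_pos': array([181.59226755, 571.22982403, 230.43101867]), 'tool_rot': array([-1.27626542e-04,  1.53284442e-01,  9.88181728e-01, -8.58294938e-04]), 'contact_force': array([-0.30327908, -0.35702983,  0.71304728]), 'ft_torque': array([-0.01794431,  0.05747988, -0.02866486]), 'gripper_width': 0.9988952196514157}
18.700000000000003
scene -0.09507556008229401 [[352.61826836086163, 0.0, 258.2738439806907], [0.0, 352.61826836086163, 194.9783145187034], [0.0, 0.0, 1.0]] [[-0.8078363179744005, 0.5891248348125386, 0.01823217948196444], [0.4097741971742532, 0.58359870948847
[... 239 characters left out ...]
615540354, 191.17694734382303], [0.0, 0.0, 1.0]] [[0.9873394743464632, -0.15854733380114935, 0.004848230790403967], [-0.06850560700036326, -0.4537813696707051, -0.8884759143326794], [0.14306552417253393, 0.8768952112335464, -0.45889764033922903]] [-513.849397391322, 154.09623384083386, 1033.7976922512125]
wrist -0.02234449790404385 [[296.77571040375375, 0.0, 253.23702130715475], [0.0, 296.77571040375375, 190.10041332624493], [0.0, 0.0, 1.0]] [[0.3033973611033065, 0.9528611922106949, -0.0023642449882486215], [0.9133446457962182, -0.2901060810595402, 0.2857271770897161], [0.2715724567604976, -0.08884824202588433, -0.9583080875261252]] [-599.1605567199058, -37.09580783815193, 379.8341258204408]
```

View pics/scene0.png

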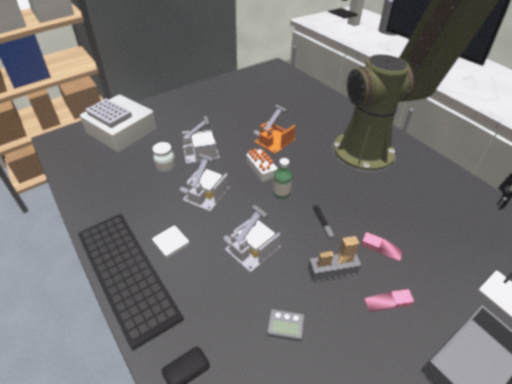

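View pics/side0.png

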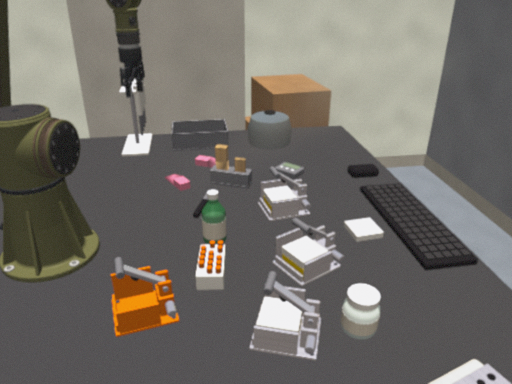

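View pics/wrist0.png

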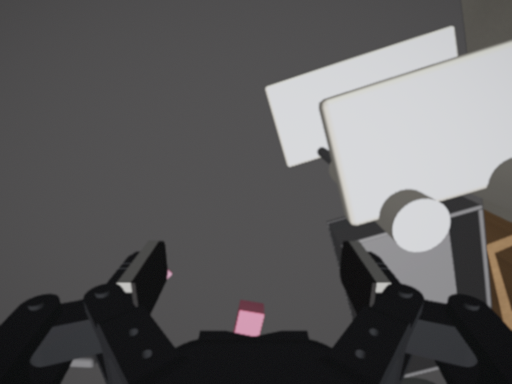

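The scene picture shows three aluminium cradles at about (198,140), (205,185) and (253,238). The holder with wedge and spacer is at (335,263), the orange decoy cradle at (275,130), and pink decoy wedges at (382,245) and (390,300). The side view shows the same things from the other direction.

```bash
cat > h.py <<'E'
import numpy as np, cv2
def proj(p,X):
    X=np.atleast_2d(np.asarray(X,float)); c=X@np.array(p["R"]).T+np.array(p["t"])
    s=c[:,:2]/c[:,2:]; r2=(s**2).sum(1,keepdims=True); s=s*(1+p["k1"]*r2)
    K=np.array(p["K"]); return s@K[:2,:2].T+K[:2,2]
def back(p,uv,z):
    K=np.array(p["K"]); d=(np.asarray(uv,float)-K[:2,2])/np.diag(K)[:2]
    s=d.copy()
    for _ in range(20): s=d/(1+p["k1"]*(s**2).sum())
    R=np.array(p["R"]);t=np.array(p["t"]); o=-R.T@t; r=R.T@np.array([s[0],s[1],1.])
    return o+r*(z-o[2])/r[2]
E
python3 - <<'E'
from rig import env
import numpy as np
from h import *
import pickle
P={}
for n in ("scene","side"):
    p=env.get_image(n); P[n]=p
    for th in ("cradle_a","bar_a","box_a","wall_a","holder","wedge","spacer","tube_rack","bottle","jar","marker","spare_lid","timer"):
        r=env.search_frame(th,p)
        print(n,th,[(np.round(d["point"]).astype(int).tolist(),round(d["conf"],2)) for d in r], [np.round(proj(p,d["point"])[0]).astype(int).tolist() for d in r])
pickle.dump(P,open("P0.pkl","wb"))
print(env.sense()["clock"])
E
```

```text
scene cradle_a [([642, 144, 52], 0.95), ([541, -333, 53], 0.94), ([634, -113, 48], 0.84), ([387, 182, 21], 0.6), ([518, -352, 109], 0.2)] [[249, 245], [196, 145], [204, 191], [324, 220], [198, 127]]
scene bar_a [([251, -245, 116], 0.74), ([613, -146, 115], 0.73), ([516, -351, 109], 0.63), ([611, 122, 111], 0.61)] [[275, 116], [203, 167], [198, 127], [253, 221]]
scene box_a [([605, -130, 55], 0.77), ([610, 135, 63], 0.58), ([509, -349, 60], 0.5)] [[209, 183], [256, 235], [202, 138]]
scene wall_a [([644, 143, 56], 0.89), ([256, -233, 37], 0.77), ([638, -115, 53], 0.62), ([544, -336, 56], 0.57)] [[248, 244], [275, 135], [203, 190], [195, 144]]
scene holder [([499, 331, 45], 0.71)] [[334, 268]]
scene wedge [([470, 334, 105], 0.75), ([544, -336, 54], 0.75), ([434, 481, 18], 0.65), ([318, 349, 19], 0.57)] [[347, 250], [195, 144], [390, 301], [381, 246]]
scene spacer [([523, 307, 80], 0.7)] [[323, 258]]
scene tube_rack [([407, -121, 38], 0.93)] [[260, 165]]
scene bottle [([420, 11, 73], 0.71)] [[282, 180]]
scene jar [([675, -329, 57], 0.97)] [[163, 158]]
scene marker [([387, 183, 21], 0.46)
[... 778 characters left out ...]
3, 300, 29], 0.76)] [[230, 179]]
side wedge [([457, 321, 91], 0.82), ([409, 478, 15], 0.71), ([315, 315, 14], 0.62), ([510, -362, 113], 0.15)] [[221, 159], [205, 162], [178, 184], [284, 295]]
side spacer [([512, 301, 74], 0.49)] [[239, 165]]
side tube_rack [] []
side bottle [([806, -39, 15], 0.62), ([409, -21, 76], 0.61)] [[365, 230], [213, 219]]
side jar [([656, -372, 55], 0.72), ([693, 349, 24], 0.54), ([508, -358, 114], 0.26)] [[360, 314], [290, 170], [282, 294]]
side marker [([376, 148, 12], 0.57)] [[199, 209]]
side spare_lid [([804, -35, 17], 0.79), ([376, 144, 10], 0.38), ([506, -360, 58], 0.33)] [[364, 229], [199, 210], [280, 318]]
side timer [([693, 349, 28], 0.62)] [[290, 169]]
1.55
```

Run:
```python
import pickle,cv2,numpy as np
P=pickle.load(open("P0.pkl","rb"))
def crop(n,c,w=50,h=45,s=8):
    im=P[n]["color"][:,:,::-1]; x,y=c
    return cv2.resize(im[y-h:y+h,x-w:x+w],None,fx=s,fy=s,interpolation=cv2.INTER_CUBIC)
for k,(a,b) in dict(A=((200,142),(287,320)),B=((205,183),(305,250)),C=((253,238),(285,195)),H=((337,258),(230,168))).items():
    i=np.hstack([crop("scene",a,s=4),crop("side",b,s=4)]); cv2.imwrite(f"pics/c{k}.png",i)
g=[cv2.imread(f"pics/c{k}.png") for k in "ABCH"]
cv2.imwrite("pics/g1.png",np.vstack(g[:1]));
```

```text
(no output)
```

View pics/cA.png

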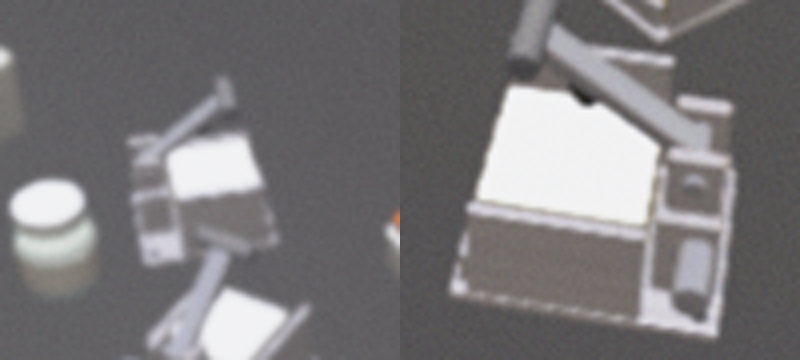

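View pics/cB.png

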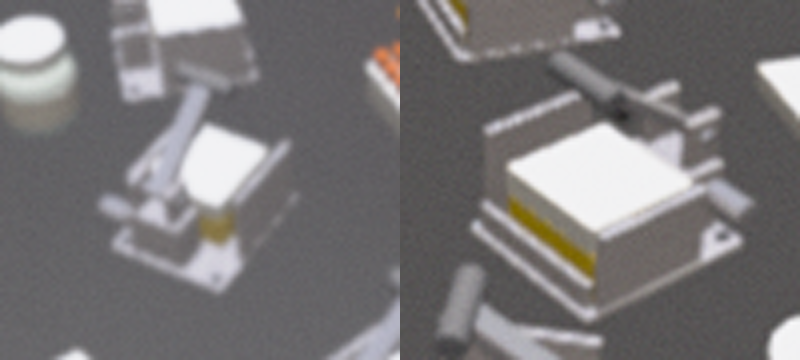

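View pics/cC.png

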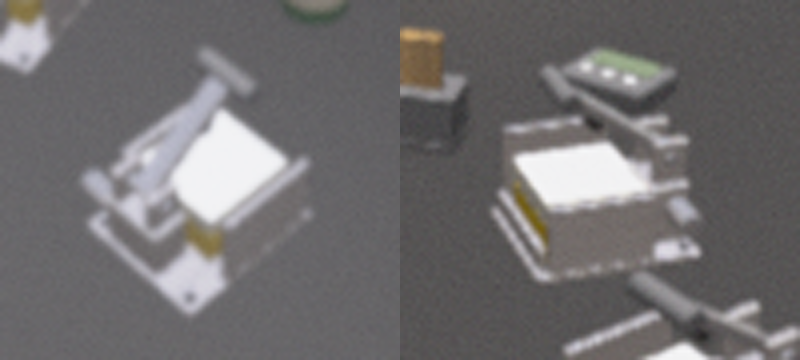

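View pics/cH.png

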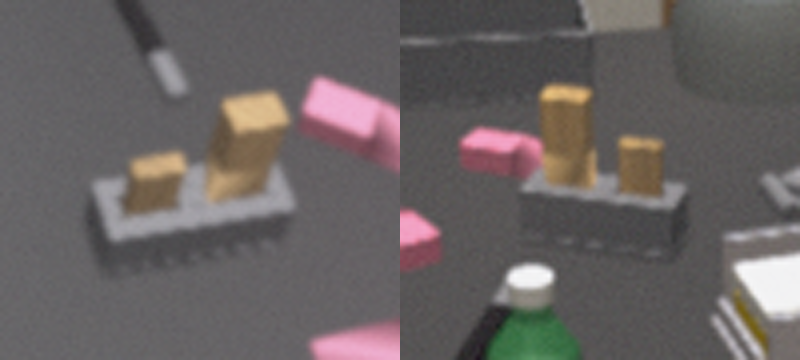

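```bash
cat > fit.py <<'E'
import pickle,numpy as np,cv2
from scipy.optimize import least_squares
from h import *
P=pickle.load(open("P0.pkl","rb"))
n,x='n','x'
D={
'A':[("scene",(186.75,162.75),(x,53,0)),("scene",(218.75,157),(n,53,0)),("scene",(215.5,144.5),(-40,50,72)),("scene",(196.75,148.25),(40,50,72)),
 ("side",(250,348),(n,-53,0)),("side",(316.25,358.25),(x,-53,0)),("side",(320.75,318),(x,53,0)),("side",(254,327),(-40,-50,58)),("side",(298.25,333.75),(40,-50,58)),("side",(305.75,290),(40,50,72))],
'B':[("side",(303,284.5),(n,-53,0)),("side",(340,265),(x,-53,0)),("side",(273.25,262),(n,53,0)),("side",(305.75,263),(-40,-50,58)),("side",(276.75,237),(-40,50,72)),
 ("scene",(209.5,211),(x,53,0)),("scene",(183.75,198.75),(x,-53,0)),("scene",(229.25,186.75),(n,53,0)),("scene",(227,174.25),(-40,50,72)),("scene",(213.75,188.75),(40,50,72))],
'C':[("scene",(250.5,271),(x,53,0)),("scene",(226.25,248.5),(x,-53,0)),("scene",(281,246),(n,53,0)),("scene",(279.25,233.75),(-40,50,72)),("scene",(258.5,248.5),(40,50,72)),
 ("side",(270.75,219.5),(n,-53,0)),("side",(258.25,202),(n,53,0)),("side",(310,213.25),(x,-53,0)),("side",(273.25,201.75),(-40,-50,58)),("side",(261.25,182.5),(-40,50,72))]}
def W(pose,L):
    X,Y,a=pose;L=np.atleast_2d(np.asarray(L,float));c,s=np.cos(a),np.sin(a)
    return np.c_[X+c*L[:,0]-s*L[:,1],Y+s*L[:,0]+c*L[:,1],L[:,2]]
def loc(l,xm): return [xm if l[0]=='n' else xm+123 if l[0]=='x' else l[0],l[1],l[2]]
def res(q,full=False):
    out=[]
    for i,k in enumerate("ABC"):
        po=(q[3*i],q[3*i+1],q[3*i+2])
        for cam,uv,l in D[k]: out.append(proj(P[cam],W(po,loc(l,q[9])))[0]-uv)
    return np.array(out) if full else np.ravel(out)
if __name__=="__main__":
    q0=[530,-350,-.1,615,-135,.5,620,130,.3,-45]
    r=least_squares(res,q0,loss="soft_l1")
    print(np.round(r.x,3).tolist()); print(np.round(res(r.x,True),1).tolist())
    np.save("q.npy",r.x)
E
python3 fit.py
cat > ov.py <<'E'
from fit import *
q=np.load("q.npy")
def draw(im,p,pose,xm,off,s):
    def ln(a,b,c):
        u=(proj(p,W(pose,[a,b]))-off)*s
        cv2.line(im,tuple(int(v) for v in u[0]),tuple(int(v) for v in u[1]),c,1,cv2.LINE_AA)
    B=[(xm,-53,0),(xm+123,-53,0),(xm+123,53,0),(xm,53,0)]
    for i in range(4): ln(B[i],B[(i+1)%4],(0,255,0))
    for y,z in((47,72),(53,72),(-47,58),(-53,58)): ln((-40,y,z),(40,y,z),(0,0,255))
    ln((-40,53,0),(-40,53,72),(0,0,255));ln((40,53,0),(40,53,72),(0,0,255))
    ln((-19,-34,127),(-19,16,127),(255,255,0)); ln((-19,-9,127),(58,-9,72),(255,255,0))
if __name__=="__main__":
    for i,(k,a,b) in enumerate((("A",(200,142),(287,320)),("B",(205,183),(305,250)),("C",(253,238),(285,195)))):
        L=[]
        for n,(x0,y0) in (("scene",a),("side",b)):
            off=np.array([x0-50,y0-45]);im=P[n]["color"][:,:,::-1][off[1]:off[1]+90,off[0]:off[0]+100]
            im=cv2.resize(im,None,fx=4,fy=4,interpolation=cv2.INTER_CUBIC).copy()
            draw(im,P[n],q[3*i:3*i+3],q[9],off-0.5+.5,4);L.append(im)
        cv2.imwrite(f"pics/o{k}.png",np.hstack(L))
E
python3 ov.py
```

```text
[511.623, -339.016, -0.359, 606.932, -143.328, 0.494, 607.607, 128.338, 0.171, -48.386]
[[-0.9, 1.5], [0.3, 1.8], [-0.1, -1.5], [-3.8, -1.7], [-0.6, 1.1], [-0.1, 1.5], [-0.5, 0.3], [0.2, -1.3], [0.7, -1.3], [-0.6, -0.7], [-0.7, 1.4], [0.2, 0.3], [-1.2, 0.8], [-0.1, -0.2], [-0.4, 0.0], [0.8, 1.6], [-1.4, 3.0], [-0.2, 1.6], [-0.9, -0.5], [-0.4, 0.5], [-0.3, 2.2], [-2.0, 2.4], [-0.9, 1.4], [-0.4, -0.7], [0.2, 1.4], [-1.1, 1.9], [-1.0, 1.9], [-0.3, 1.0], [-0.7, 0.5], [-0.8, -0.1]]
```

View pics/oA.png

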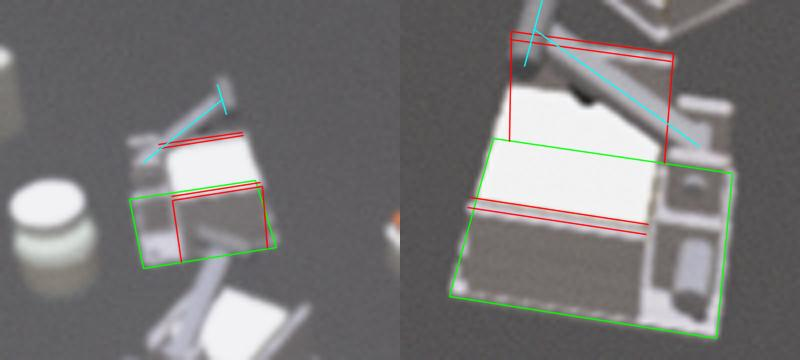

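View pics/oB.png

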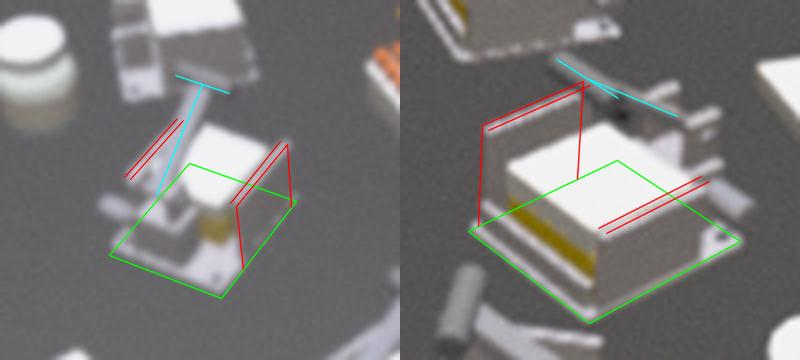

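View pics/oC.png

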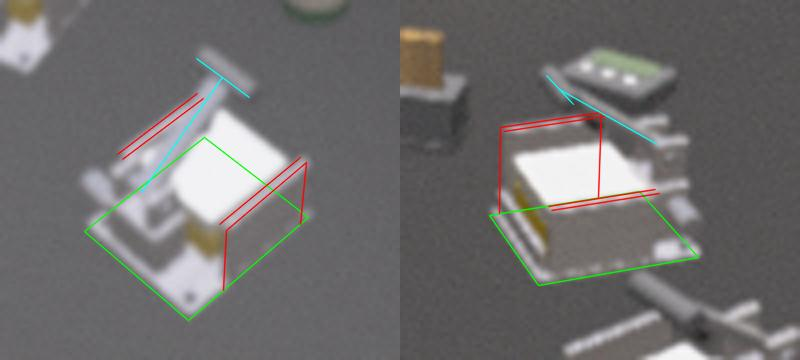

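```bash
sed -i 's/,\(-\?53\),0)/,\1,6)/g' fit.py ov.py; sed -i "s/(x,53,0)/(x,53,6)/" fit.py; python3 fit.py; sed -i 's/(xm,-53,0),(xm+123,-53,0),(xm+123,53,0),(xm,53,0)/(xm,-53,6),(xm+123,-53,6),(xm+123,53,6),(xm,53,6)/' ov.py; python3 ov.py
python3 - <<'E'
from fit import *
q=np.load("q.npy")
for i,k in enumerate("ABC"):
    po=q[3*i:3*i+3]; print(k,"bar up/down",np.round(W(po,[(-19,-9,127),(-37,-9,72),(0,47,72)]),0).tolist())
E
```

```text
[511.091, -341.372, -0.36, 606.489, -145.25, 0.488, 607.613, 127.746, 0.166, -48.719]
[[-1.2, -0.2], [0.1, 0.2], [-0.4, -1.8], [-4.0, -2.1], [-0.9, -0.2], [-0.0, 0.2], [-0.4, -1.1], [0.1, -0.3], [0.7, -0.3], [-0.6, 0.1], [-0.9, -0.1], [0.5, -1.0], [-1.3, -0.8], [-0.2, 0.3], [-0.4, 0.4], [0.3, -0.1], [-1.8, 1.2], [-0.4, -0.0], [-1.1, -0.8], [-0.7, 0.2], [-0.5, 0.8], [-2.2, 0.8], [-0.9, 0.1], [-0.5, -0.8], [-0.1, 1.3], [-1.2, 0.1], [-1.0, 0.2], [-0.2, -0.6], [-0.8, 0.6], [-0.7, -0.1]]
A bar up/down [[490.0, -343.0, 127.0], [473.0, -337.0, 72.0], [528.0, -297.0, 72.0]]
B bar up/down [[594.0, -162.0, 127.0], [578.0, -171.0, 72.0], [584.0, -104.0, 72.0]]
C bar up/down [[590.0, 116.0, 127.0], [573.0, 113.0, 72.0], [600.0, 174.0, 72.0]]
```

```bash
python3 -c "
import cv2,numpy as np
cv2.imwrite('pics/oo.png',cv2.resize(np.vstack([cv2.imread(f'pics/o{k}.png')[:,:] for k in 'BC']),None,fx=.83,fy=.83))"
```

```text
(no output)
```

View pics/oo.png

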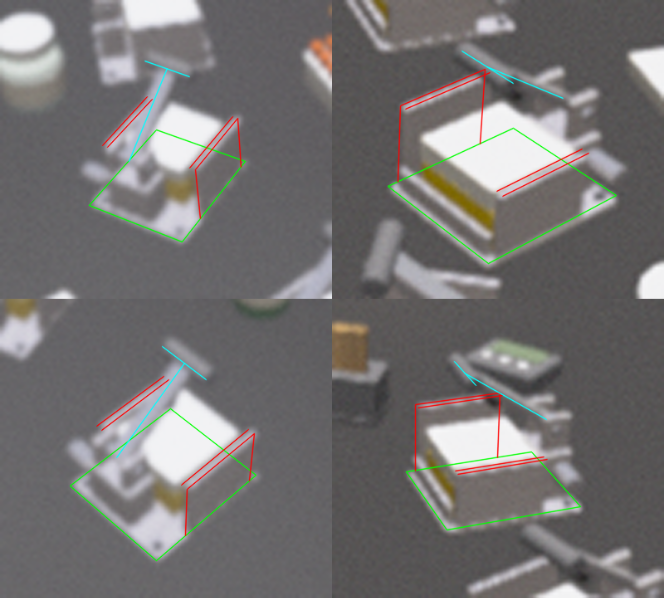

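```bash
cat > hf.py <<'E'
from fit import *
H=[("scene",(310.25,258),(65,-23,50)),("scene",(314.5,273),(65,23,50)),("scene",(360.75,264.75),(-65,23,50)),("side",(210,169.25),(-65,-23,50)),("side",(251.25,170.5),(65,-23,50)),("side",(210,182.5),(-65,-23,0)),("side",(250.75,187.25),(65,-23,0))]
f=lambda q:np.ravel([proj(P[c],W(q,l))[0]-u for c,u,l in H])
r=least_squares(f,[495,318,-.5],loss="soft_l1"); print(r.x, np.round(f(r.x).reshape(-1,2),1).tolist())
np.save("qh.npy",r.x)
a=r.x[2];R=np.array([[np.cos(a),np.sin(a)],[-np.sin(a),np.cos(a)]])
for n,c,u in (("wedge","scene",(350.75,241.4)),("wedge","side",(221.25,146.25))):
    b=back(P[c],u,130); print(n,c,b,R@(b[:2]-r.x[:2]))
for i,u in enumerate([(222,103),(277,93),(288,123),(232,135)]):
    b=back(P["scene"],(287+u[0]/4,213+u[1]/4),130); print(b[:2],R@(b[:2]-r.x[:2]))
im=cv2.resize(P["side"]["color"][:,:,::-1][123:213,180:280],None,fx=4,fy=4,interpolation=cv2.INTER_CUBIC)
im2=cv2.resize(P["scene"]["color"][:,:,::-1][213:303,287:387],None,fx=4,fy=4,interpolation=cv2.INTER_CUBIC)
for im_,p,off in((im,P["side"],(180,123)),(im2,P["scene"],(287,213))):
    for y in(-23,23):
        for z in (0,50):
            u=(proj(p,W(r.x,[(-65,y,z),(65,y,z)]))-off)*4
            cv2.line(im_,tuple(int(v) for v in u[0]),tuple(int(v) for v in u[1]),(0,255,0),1)
cv2.imwrite("pics/oH.png",np.hstack([im2,im]))
E
python3 hf.py
```

```text
[ 4.88580783e+02  3.23483108e+02 -4.12945392e-01] [[-1.3, 1.9], [-0.0, 1.5], [-0.1, 0.6], [-0.4, 0.8], [-2.9, 4.0], [0.3, 1.5], [-2.3, 1.4]]
wedge scene [459.71653777 331.51990181 130.        ] [-29.66323406  -4.22223405]
wedge side [460.18834039 328.11514234 130.        ] [-27.86472966  -7.15146035]
[470.82502027 313.19415173] [-12.1342135  -16.54964001]
[436.00562538 328.37660185] [-50.11963903 -16.61671656]
[448.00484484 349.0523012 ] [-47.42638219   7.13643437]
[483.74004957 334.66455694] [-8.92104975  8.29893863]
```

View pics/oH.png

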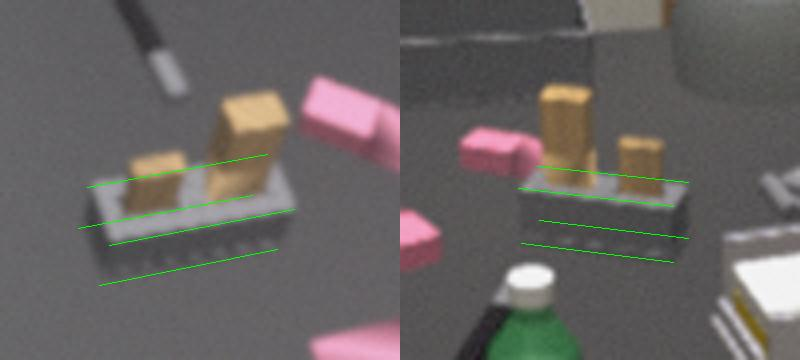

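```bash
sed -i 's/("side",(251.25,170.5),(65,-23,50))/("side",(251.6,169),(65,23,50))/' hf.py; python3 hf.py
```

```text
[ 4.87097280e+02  3.22896035e+02 -4.40780444e-01] [[-1.0, 0.9], [-0.2, 0.5], [0.1, 0.8], [-0.9, 0.7], [0.1, 0.1], [-0.2, 1.3], [-3.1, 1.7]]
wedge scene [459.71653777 331.51990181 130.        ] [-28.44299559  -3.88228014]
wedge side [460.18834039 328.11514234 130.        ] [-26.56366325  -6.76031674]
[470.82502027 313.19415173] [-10.57767558 -15.71705263]
[436.00562538 328.37660185] [-48.54651985 -16.84129297]
[448.00484484 349.0523012 ] [-46.51539111   6.97761397]
[483.74004957 334.66455694] [-8.05732868  9.21132745]
```

```bash
python3 -m pendant '[{"slide":[0.030,-0.035,-0.005],"yaw":0.05,"hand":255},{"slide":[0.065,-0.075,-0.010],"yaw":0.12,"hand":255},{"slide":[0.100,-0.112,-0.015],"yaw":0.2,"hand":255},{"slide":[0.137,-0.150,-0.020],"yaw":0.28,"hand":255},{"slide":[0.175,-0.190,-0.020],"yaw":0.36,"hand":255}]' 60
```

```text
clock: 2.17
tcp_pos: [357.6, 380.5, 211.1]
tool_rot: [0.0, -0.028, 1.0, -0.0]
contact_force: [0.4, 0.7, 0.2]
gripper_width: 0.002
```

```bash
python3 -m pendant '[{"slide":[0.040,-0.046,-0.005],"yaw":0.03,"hand":255},{"slide":[0.080,-0.092,-0.010],"yaw":0.06,"hand":255},{"slide":[0.120,-0.138,-0.015],"yaw":0.09,"hand":255},{"slide":[0.160,-0.184,-0.025],"yaw":0.11,"hand":255},{"slide":[0.200,-0.230,-0.035],"yaw":0.11,"hand":255}]'; python3 -m pendant '[{"slide":[0.032,-0.036,-0.015],"yaw":0,"hand":255},{"slide":[0.032,-0.036,-0.025],"yaw":0,"hand":255},{"slide":[0.032,-0.036,-0.025],"yaw":0,"hand":255}]';python3 - <<'E'
from rig import env
import cv2
print(env.sense()["joints"])
for n in ("side","scene"):
    p=env.get_image(n); cv2.imwrite(f"pics/{n}1.png",p["color"][:,:,::-1])
a=cv2.imread("pics/side1.png")[130:240,220:340];b=cv2.imread("pics/scene1.png")[180:290,190:310]
import numpy as np
cv2.imwrite("pics/v1.png",cv2.resize(np.hstack([b,a]),None,fx=3.3,fy=3.3,interpolation=cv2.INTER_CUBIC))
E
```

```text
clock: 2.8
tcp_pos: [558.1, 150.2, 176.3]
tool_rot: [0.0, -0.081, 0.997, 0.0]
contact_force: [0.4, 0.1, -0.5]
gripper_width: 0.001
clock: 3.18
tcp_pos: [587.6, 115.7, 150.2]
tool_rot: [-0.001, -0.081, 0.997, 0.0]
contact_force: [0.5, -0.0, 0.3]
gripper_width: -0.001
[ 1.94175836e-01  3.56068903e-01 -1.76208962e-01  1.04103853e+00
  4.48257861e-04  3.24455111e-02]
```

View pics/v1.png

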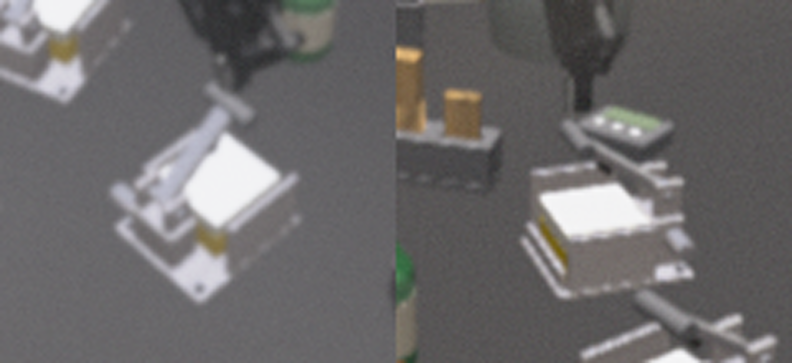

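Both views show the shut fingers centred just above bar_c, at about (235,95) and (580,125) in the crop. I'll push down in small steps.

```bash
python3 -m pendant '[{"slide":[0,0,-0.004],"yaw":0,"hand":255},{"slide":[0,0,-0.008],"yaw":0,"hand":255},{"slide":[0,0,-0.012],"yaw":0,"hand":255},{"slide":[0,0,-0.0145],"yaw":0,"hand":255}]'; 
python3 -m pendant '[{"slide":[-0.002,0,-0.003],"yaw":0,"hand":255}]'
python3 -m pendant '[{"slide":[-0.002,0,-0.003],"yaw":0,"hand":255}]'
python3 -m pendant '[{"slide":[-0.0015,0,-0.003],"yaw":0,"hand":255}]'
python3 -m pendant '[{"slide":[-0.0015,-0.001,-0.003],"yaw":0,"hand":255}]'
```

```text
clock: 3.78
tcp_pos: [588.6, 115.9, 136.5]
tool_rot: [-0.0, -0.081, 0.997, -0.0]
contact_force: [-0.7, -0.2, -0.1]
gripper_width: 0.001
clock: 3.9
tcp_pos: [587.8, 115.9, 134.6]
tool_rot: [0.001, -0.081, 0.997, -0.0]
contact_force: [-0.3, -1.0, 11.5]
gripper_width: -0.004
clock: 4.03
tcp_pos: [586.2, 115.7, 132.6]
tool_rot: [0.002, -0.081, 0.997, -0.0]
contact_force: [-0.4, -1.3, 11.2]
gripper_width: -0.005
clock: 4.15
tcp_pos: [584.2, 115.4, 129.7]
tool_rot: [0.001, -0.081, 0.997, -0.0]
contact_force: [-4.5, -2.5, 12.8]
gripper_width: 0.001
clock: 4.28
tcp_pos: [582.1, 114.9, 126.6]
tool_rot: [0.001, -0.081, 0.997, 0.0]
contact_force: [-4.3, -0.4, 10.7]
gripper_width: -0.002
```

```bash
python3 -m pendant '[{"slide":[-0.0015,0,-0.003],"yaw":0,"hand":255}]'
python3 -m pendant '[{"slide":[-0.0015,0,-0.003],"yaw":0,"hand":255}]'
python3 -m pendant '[{"slide":[-0.001,-0.001,-0.003],"yaw":0,"hand":255}]'
python3 -m pendant '[{"slide":[-0.001,0,-0.004],"yaw":0,"hand":255},{"slide":[-0.002,0,-0.008],"yaw":0,"hand":255}]'
python3 -m pendant '[{"slide":[-0.001,0,-0.004],"yaw":0,"hand":255},{"slide":[-0.001,0,-0.008],"yaw":0,"hand":255}]'
```

```text
clock: 4.4
tcp_pos: [580.1, 114.7, 123.3]
tool_rot: [0.0, -0.081, 0.997, 0.0]
contact_force: [-5.8, -1.4, 10.9]
gripper_width: -0.001
clock: 4.53
tcp_pos: [578.2, 114.4, 120.0]
tool_rot: [-0.0, -0.081, 0.997, -0.0]
contact_force: [-6.2, -1.7, 10.7]
gripper_width: -0.005
clock: 4.65
tcp_pos: [576.5, 114.0, 116.6]
tool_rot: [-0.001, -0.081, 0.997, 0.0]
contact_force: [-6.8, 1.3, 9.9]
gripper_width: 0.001
clock: 4.9
tcp_pos: [574.7, 113.7, 108.0]
tool_rot: [-0.001, -0.081, 0.997, 0.0]
contact_force: [-3.2, 0.7, 3.4]
gripper_width: 0.0
clock: 5.15
tcp_pos: [575.0, 113.8, 99.5]
tool_rot: [0.0, -0.081, 0.997, 0.0]
contact_force: [0.7, 0.3, 0.2]
gripper_width: -0.001
```

```bash
python3 -m pendant '[{"slide":[0,0,0.050],"yaw":0,"hand":255},{"slide":[0.004,-0.050,0.065],"yaw":0.06,"hand":255},{"slide":[0.008,-0.110,0.065],"yaw":0.15,"hand":255},{"slide":[0.013,-0.170,0.065],"yaw":0.25,"hand":255},{"slide":[0.017,-0.225,0.065],"yaw":0.32,"hand":255}]'; python3 -m pendant '[{"slide":[0.002,-0.050,-0.010],"yaw":0,"hand":255},{"slide":[0.002,-0.050,-0.014],"yaw":0,"hand":255},{"slide":[0.002,-0.050,-0.014],"yaw":0,"hand":255}]';python3 - <<'E'
from rig import env
import cv2
P={n:env.get_image(n) for n in ("side","scene")}
import pickle;pickle.dump(P,open("P2.pkl","wb"))
import numpy as np
a=P["side"]["color"][175:295,240:360];b=P["scene"]["color"][110:230,140:260]
cv2.imwrite("pics/v2.png",cv2.resize(np.hstack([b,a])[:,:,::-1],None,fx=3.3,fy=3.3,interpolation=cv2.INTER_CUBIC))
a=P["side"]["color"][130:240,220:340];b=P["scene"]["color"][180:290,190:310]
cv2.imwrite("pics/v2c.png",cv2.resize(np.hstack([b,a])[:,:,::-1],None,fx=3.3,fy=3.3,interpolation=cv2.INTER_CUBIC))
E
```

```text
clock: 5.78
tcp_pos: [592.2, -113.3, 164.7]
tool_rot: [0.0, -0.24, 0.971, -0.0]
contact_force: [0.4, 0.2, -0.2]
gripper_width: -0.002
clock: 6.15
tcp_pos: [593.4, -161.0, 150.0]
tool_rot: [-0.0, -0.239, 0.971, 0.0]
contact_force: [-0.1, 0.3, 0.5]
gripper_width: -0.003
```

View pics/v2.png

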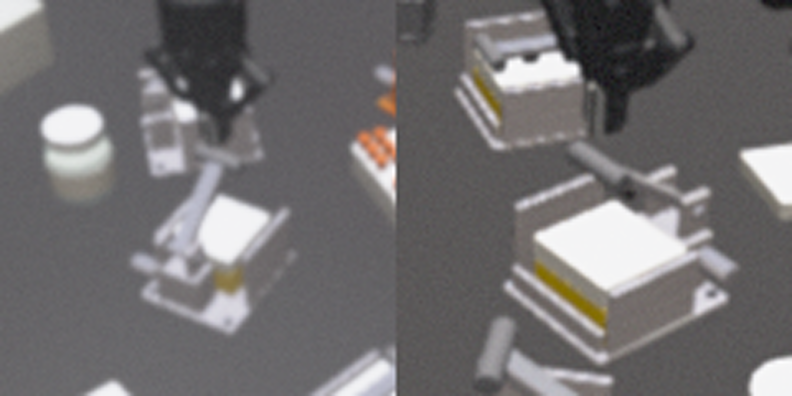

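View pics/v2c.png

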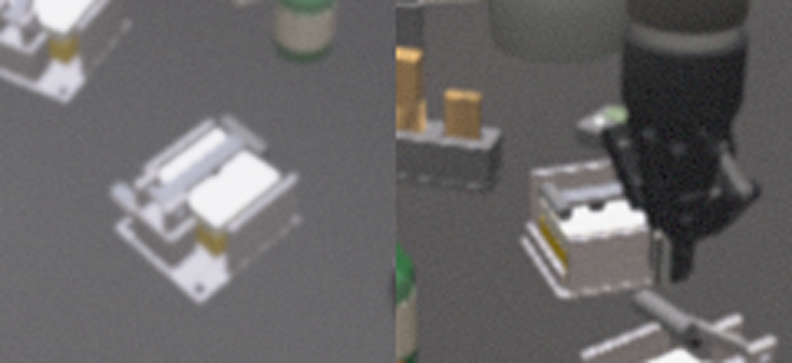

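The v2c crop shows latch C lying level over its box (215,160). The fingers are above bar_b at (220,150) in the scene crop. I'll push B the same way.

```bash
python3 -m pendant '[{"slide":[0,0,-0.004],"yaw":0,"hand":255},{"slide":[0,0,-0.008],"yaw":0,"hand":255},{"slide":[0,0,-0.012],"yaw":0,"hand":255},{"slide":[0,0,-0.0145],"yaw":0,"hand":255}]'; 
python3 -m pendant '[{"slide":[-0.0015,-0.001,-0.003],"yaw":0,"hand":255}]'
python3 -m pendant '[{"slide":[-0.0015,-0.001,-0.003],"yaw":0,"hand":255}]'
python3 -m pendant '[{"slide":[-0.0015,-0.001,-0.003],"yaw":0,"hand":255}]'
python3 -m pendant '[{"slide":[-0.0015,-0.0005,-0.003],"yaw":0,"hand":255}]'
python3 -m pendant '[{"slide":[-0.001,-0.001,-0.003],"yaw":0,"hand":255}]'
python3 -m pendant '[{"slide":[-0.0015,-0.0005,-0.003],"yaw":0,"hand":255}]'
python3 -m pendant '[{"slide":[-0.001,-0.0005,-0.003],"yaw":0,"hand":255}]'
python3 -m pendant '[{"slide":[-0.001,-0.0005,-0.004],"yaw":0,"hand":255},{"slide":[-0.002,-0.001,-0.008],"yaw":0,"hand":255}]'
python3 -m pendant '[{"slide":[-0.001,0,-0.004],"yaw":0,"hand":255},{"slide":[-0.001,0,-0.008],"yaw":0,"hand":255}]'
```

```text
clock: 6.75
tcp_pos: [593.6, -161.0, 135.9]
tool_rot: [-0.0, -0.239, 0.971, 0.0]
contact_force: [0.1, -0.4, -0.3]
gripper_width: -0.003
clock: 6.88
tcp_pos: [592.3, -161.9, 133.4]
tool_rot: [0.0, -0.239, 0.971, 0.0]
contact_force: [-1.1, 2.3, 3.7]
gripper_width: -0.002
clock: 7.0
tcp_pos: [590.3, -162.9, 130.4]
tool_rot: [-0.0, -0.239, 0.971, 0.0]
contact_force: [-2.2, 2.2, 4.2]
gripper_width: 0.001
clock: 7.12
tcp_pos: [588.7, -164.1, 127.2]
tool_rot: [-0.0, -0.239, 0.971, 0.0]
contact_force: [-2.5, 2.2, 3.1]
gripper_width: 0.002
clock: 7.25
tcp_pos: [587.0, -165.0, 124.1]
tool_rot: [-0.001, -0.239, 0.971, -0.0]
contact_force: [-3.6, 0.1, 4.3]
gripper_width: 0.0
clock: 7.38
tcp_pos: [586.4, -166.0, 121.1]
tool_rot: [-0.0, -0.239, 0.971, -0.0]
contact_force: [-3.5, 0.8, 3.6]
gripper_width: 0.002
clock: 7.5
tcp_pos: [585.3, -166.7, 118.1]
tool_rot: [-0.0, -0.239, 0.971, -0.0]
contact_force: [-3.2, 0.4, 3.6]
gripper_width: 0.001
clock: 7.62
tcp_pos: [584.3, -167.2, 115.1]
tool_rot: [0.0, -0.239, 0.971, -0.0]
contact_force: [-1.8, -0.4, 2.1]
gripper_width: 0.001
clock: 7.88
tcp_pos: [582.7, -167.8, 107.0]
tool_rot: [0.0, -0.239, 0.971, -0.0]
contact_force: [-1.4, -0.0, 0.1]
gripper_width: -0.003
clock: 8.12
tcp_pos: [581.3, -167.5, 98.8]
tool_rot: [0.0, -0.239, 0.971, 0.0]
contact_force: [-0.4, -0.7, 0.2]
gripper_width: 0.001
```

B gave way at about 4–5 N, so it is the worn one. C took about 13 N. On to A.

```bash
python3 -m pendant '[{"slide":[0,0,0.055],"yaw":0,"hand":255},{"slide":[-0.015,-0.035,0.070],"yaw":-0.17,"hand":255},{"slide":[-0.040,-0.080,0.070],"yaw":-0.34,"hand":255},{"slide":[-0.065,-0.130,0.070],"yaw":-0.51,"hand":255},{"slide":[-0.091,-0.175,0.065],"yaw":-0.68,"hand":255}]'; python3 -m pendant '[{"slide":[0,0,-0.005],"yaw":-0.17,"hand":255},{"slide":[0,0,-0.012],"yaw":-0.17,"hand":255},{"slide":[0,0,-0.012],"yaw":-0.17,"hand":255}]';python3 - <<'E'
from rig import env
import cv2
P={n:env.get_image(n) for n in ("side","scene")}
import numpy as np
a=P["side"]["color"][190:370,200:380];b=P["scene"]["color"][90:210,140:260]
a=cv2.resize(a,(396,396),interpolation=cv2.INTER_CUBIC);b=cv2.resize(b,(396,396),interpolation=cv2.INTER_CUBIC)
cv2.imwrite("pics/v3.png",np.hstack([b,a])[:,:,::-1])
E
```

```text
clock: 8.75
tcp_pos: [490.0, -344.3, 164.6]
tool_rot: [0.001, 0.101, 0.995, -0.0]
contact_force: [-0.4, -0.3, -0.1]
gripper_width: -0.001
clock: 9.12
tcp_pos: [490.1, -341.9, 151.4]
tool_rot: [-0.001, 0.181, 0.983, 0.0]
contact_force: [-0.3, 0.7, -0.1]
gripper_width: 0.002
```

View pics/v3.png

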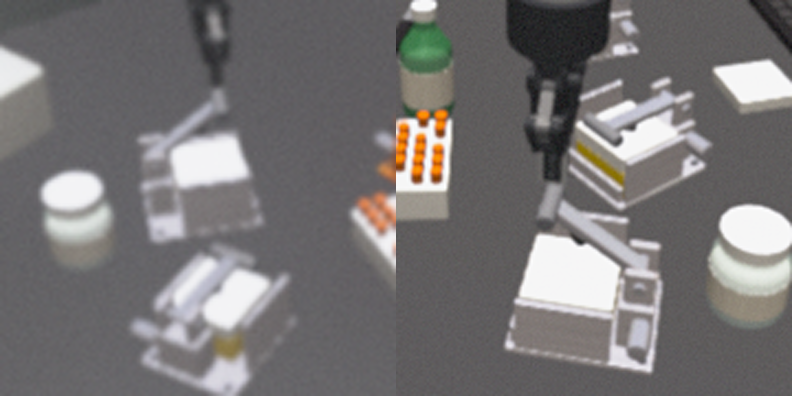

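The picture shows B's arm down (215,270) and the fingers centred on bar_a at (220,95) and (553,185).

```bash
python3 -m pendant '[{"slide":[0,0,-0.004],"yaw":0,"hand":255},{"slide":[0,0,-0.008],"yaw":0,"hand":255},{"slide":[0,0,-0.012],"yaw":0,"hand":255},{"slide":[0,0,-0.0155],"yaw":0,"hand":255}]'; 
python3 -m pendant '[{"slide":[-0.0018,0.0005,-0.003],"yaw":0,"hand":255}]'
python3 -m pendant '[{"slide":[-0.0018,0.0005,-0.003],"yaw":0,"hand":255}]'
python3 -m pendant '[{"slide":[-0.0015,0.0005,-0.003],"yaw":0,"hand":255}]'
python3 -m pendant '[{"slide":[-0.0015,0.0005,-0.003],"yaw":0,"hand":255}]'
python3 -m pendant '[{"slide":[-0.0015,0.0005,-0.003],"yaw":0,"hand":255}]'
python3 -m pendant '[{"slide":[-0.0015,0.0005,-0.003],"yaw":0,"hand":255}]'
python3 -m pendant '[{"slide":[-0.001,0.0005,-0.003],"yaw":0,"hand":255}]'
python3 -m pendant '[{"slide":[-0.001,0.0005,-0.004],"yaw":0,"hand":255},{"slide":[-0.002,0.001,-0.008],"yaw":0,"hand":255}]'
python3 -m pendant '[{"slide":[-0.001,0,-0.004],"yaw":0,"hand":255},{"slide":[-0.001,0,-0.009],"yaw":0,"hand":255}]'
```

```text
clock: 9.72
tcp_pos: [490.2, -342.6, 136.4]
tool_rot: [-0.0, 0.183, 0.983, 0.0]
contact_force: [-0.8, -0.2, 0.1]
gripper_width: 0.001
clock: 9.85
tcp_pos: [489.4, -342.5, 134.6]
tool_rot: [0.001, 0.183, 0.983, -0.0]
contact_force: [0.4, 1.5, 12.1]
gripper_width: 0.001
clock: 9.98
tcp_pos: [487.9, -341.9, 132.5]
tool_rot: [0.002, 0.183, 0.983, -0.0]
contact_force: [-0.2, 4.1, 11.2]
gripper_width: -0.002
clock: 10.1
tcp_pos: [486.0, -341.2, 129.6]
tool_rot: [0.001, 0.183, 0.983, 0.0]
contact_force: [-2.8, 4.2, 13.1]
gripper_width: -0.004
clock: 10.22
tcp_pos: [484.0, -340.4, 126.4]
tool_rot: [0.001, 0.183, 0.983, 0.0]
contact_force: [-2.7, 4.0, 11.9]
gripper_width: 0.002
clock: 10.35
tcp_pos: [482.0, -339.7, 123.1]
tool_rot: [0.0, 0.183, 0.983, 0.0]
contact_force: [-4.0, 4.4, 11.7]
gripper_width: -0.004
clock: 10.48
tcp_pos: [480.3, -339.0, 119.9]
tool_rot: [0.0, 0.183, 0.983, 0.0]
contact_force: [-3.8, 5.1, 10.8]
gripper_width: -0.001
clock: 10.6
tcp_pos: [478.7, -338.3, 116.6]
tool_rot: [-0.001, 0.183, 0.983, 0.001]
contact_force: [-4.9, 5.2, 9.8]
gripper_width: 0.004
clock: 10.85
tcp_pos: [476.7, -337.8, 108.0]
tool_rot: [-0.001, 0.183, 0.983, 0.0]
contact_force: [-3.0, 1.0, 4.3]
gripper_width: -0.001
clock: 11.1
tcp_pos: [476.9, -338.5, 98.5]
tool_rot: [0.0, 0.183, 0.983, -0.0]
contact_force: [-0.2, 0.1, -0.3]
gripper_width: 0.0
```

A took about 13 N, so it is sound, and it has snapped over. Now to the wedge.

```bash
python3 -m pendant '[{"slide":[0,0,0.060],"yaw":0,"hand":255},{"slide":[0,0.020,0.115],"yaw":0,"hand":255},{"slide":[0,0.070,0.137],"yaw":0,"hand":255},{"slide":[0,0.130,0.137],"yaw":-0.02,"hand":255},{"slide":[0,0.190,0.137],"yaw":-0.04,"hand":255}]'
python3 -m pendant '[{"slide":[0,0.06,0],"yaw":0,"hand":150},{"slide":[0,0.120,0],"yaw":0,"hand":100},{"slide":[0,0.180,0],"yaw":0,"hand":0},{"slide":[0,0.240,0],"yaw":-0.03,"hand":0},{"slide":[0,0.300,0],"yaw":-0.03,"hand":0}]'
python3 -m pendant '[{"slide":[-0.005,0.06,0],"yaw":0,"hand":0},{"slide":[-0.010,0.110,0],"yaw":0,"hand":0},{"slide":[-0.013,0.130,0],"yaw":0,"hand":0},{"slide":[-0.013,0.130,0],"yaw":0,"hand":0}]'
python3 - <<'E'
from rig import env
import cv2,pickle
P={n:env.get_image(n) for n in ("side","scene","wrist")}
pickle.dump(P,open("P4.pkl","wb"))
import numpy as np
print(env.sense()["tcp_pos"],env.sense()["joints"],env.sense()["gripper_width"])
for n in P: cv2.imwrite(f"pics/{n}4.png",P[n]["color"][:,:,::-1])
E
```

```text
clock: 11.72
tcp_pos: [477.2, -146.9, 236.1]
tool_rot: [0.001, 0.203, 0.979, 0.0]
contact_force: [1.0, 0.8, -0.5]
gripper_width: -0.002
clock: 12.35
tcp_pos: [476.9, 153.9, 235.8]
tool_rot: [0.001, 0.217, 0.976, 0.0]
contact_force: [0.7, -0.6, 0.5]
gripper_width: 1.003
clock: 12.85
tcp_pos: [463.5, 282.6, 235.3]
tool_rot: [-0.0, 0.216, 0.976, -0.0]
contact_force: [0.5, 0.6, -0.2]
gripper_width: 0.995
[463.86873786 280.53807009 235.66171611] [ 5.44245481e-01  2.03258122e-01 -1.80896619e-01  1.18713835e+00
 -5.23294867e-04  9.83351976e-01] 1.0010788536333675
```

View pics/wrist4.png

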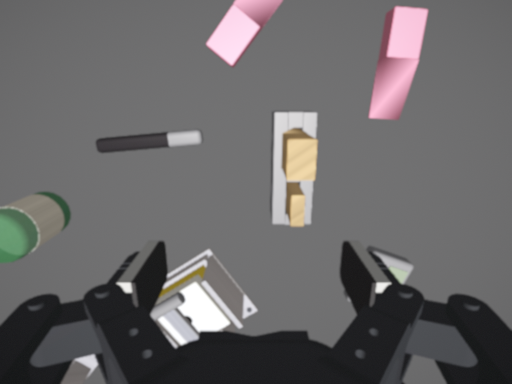

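View pics/side4.png

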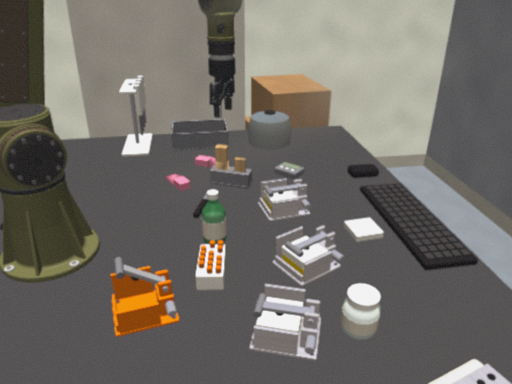

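All three arms lie level in the side view. The wrist view shows the wedge top at about (301,158), the spacer at (297,207), and the holder from (273,112) to (318,224).

Run:
```python
import pickle,cv2
P=pickle.load(open("P4.pkl","rb"))
im=P["wrist"]["color"][:,:,::-1][100:235,250:340]
cv2.imwrite("pics/w4z.png",cv2.resize(im,None,fx=4.4,fy=4.4,interpolation=cv2.INTER_CUBIC))
```

```text
(no output)
```

View pics/w4z.png

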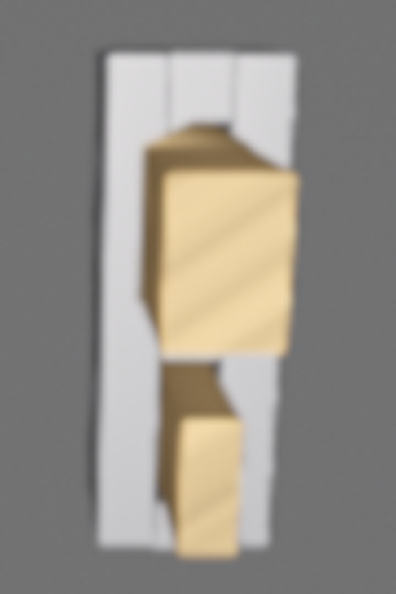

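Run:
```python
import pickle,cv2,numpy as np
from h import *
P=pickle.load(open("P4.pkl","rb"));p=P["wrist"]
f=lambda c,z:np.array([back(p,(250+u/4.4,100+v/4.4),z) for u,v in c])
w=f([(163,170),(298,174),(286,354),(162,355)],130)[:,:2]; h=f([(108,52),(297,55),(268,545),(98,545)],50)[:,:2]
for n,c in(("wedge",w),("holder",h)):
    print(n,c.round(1).tolist(),"centre",c.mean(0).round(1),"sides",np.linalg.norm(c-np.roll(c,-1,0),axis=1).round(1))
    e1=(c[3]-c[0]+c[2]-c[1]); print("long axis angle",np.arctan2(e1[1],e1[0]), "short",[np.arctan2(*(c[i]-c[j])[::-1]) for i,j in((0,1),(3,2))])
from fit import *
print(np.load("qh.npy"))
```

```text
wedge [[436.5, 324.7], [448.0, 347.6], [479.8, 332.4], [469.6, 310.3]] centre [458.5 328.7] sides [25.6 35.2 24.4 36.1]
long axis angle -0.4282467173302058 short [np.float64(-2.0374783195868726), np.float64(-2.0005174913290196)]
holder [[417.0, 327.9], [437.2, 369.4], [553.9, 314.6], [534.3, 272.8]] centre [485.6 321.2] sides [ 46.1 129.   46.2 129.6]
long axis angle -0.439050317014611 short [np.float64(-2.0232738569854645), np.float64(-2.009483464481898)]
[ 4.87097280e+02  3.22896035e+02 -4.40780444e-01]
```

```bash
python3 -m pendant '[{"slide":[-0.003,0.025,0],"yaw":0,"hand":0},{"slide":[-0.005,0.048,0],"yaw":0,"hand":0},{"slide":[-0.005,0.048,-0.040],"yaw":0,"hand":0},{"slide":[-0.005,0.048,-0.060],"yaw":0,"hand":0},{"slide":[-0.005,0.048,-0.060],"yaw":0,"hand":0}]'
python3 - <<'E'
from rig import env
import cv2
from h import *
p=env.get_image("wrist"); s=env.sense(); print(s["tcp_pos"],s["tool_rot"])
im=p["color"][:,:,::-1].copy()
for d in proj(p,[[458.5,328.7,130]]): cv2.circle(im,tuple(int(v) for v in d),2,(0,0,255),-1)
cv2.imwrite("pics/w5.png",im)
E
```

```text
clock: 13.62
tcp_pos: [457.7, 328.8, 174.2]
tool_rot: [-0.001, 0.217, 0.976, -0.001]
contact_force: [0.1, -0.0, 0.9]
gripper_width: 1.0
[458.53849074 329.3654269  175.58984403] [-3.62158971e-04  2.17403517e-01  9.76081618e-01 -5.05109264e-04]
```

View pics/w5.png

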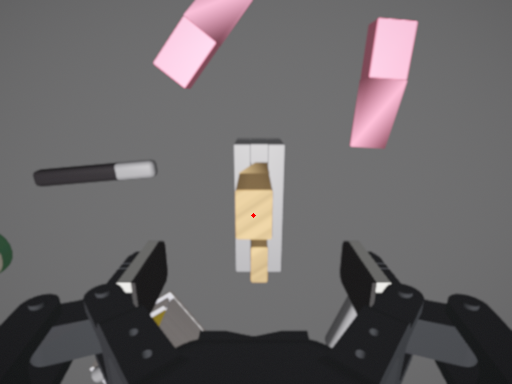

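The projected wedge centre (253,215) sits on the wedge's top, and the fingers straddle it. Now descend and grip.

```bash
python3 -m pendant '[{"slide":[0,0,-0.030],"yaw":0,"hand":0},{"slide":[0,0,-0.060],"yaw":0,"hand":0},{"slide":[0,0,-0.080],"yaw":0,"hand":0},{"slide":[0,0,-0.086],"yaw":0,"hand":0},{"slide":[0,0,-0.086],"yaw":0,"hand":100}]' 40
python3 -m pendant '[{"slide":[0,0,0],"yaw":0,"hand":255},{"slide":[0,0,0],"yaw":0,"hand":255},{"slide":[0,0,0],"yaw":0,"hand":255},{"slide":[0,0,0],"yaw":0,"hand":255}]' 60
python3 -m pendant '[{"slide":[0,0,0],"yaw":0,"hand":255},{"slide":[0,0,0.015],"yaw":0,"hand":255},{"slide":[0,0,0.030],"yaw":0,"hand":255}]' 60
```

```text
clock: 14.3
tcp_pos: [459.3, 330.1, 90.7]
tool_rot: [0.0, 0.217, 0.976, 0.0]
contact_force: [0.0, -0.2, -0.3]
gripper_width: 0.818
clock: 14.8
tcp_pos: [458.9, 329.6, 90.5]
tool_rot: [0.0, 0.217, 0.976, -0.0]
contact_force: [-1.9, -2.7, 5.1]
gripper_width: 0.286
clock: 15.18
tcp_pos: [458.7, 329.9, 120.8]
tool_rot: [-0.0, 0.217, 0.976, 0.0]
contact_force: [0.3, -0.7, -1.7]
gripper_width: 0.283
```

The wedge is held (opening about 24 mm) and lifted. I'll carry it high to a viewing spot behind cradle B's gap.

```bash
python3 -m pendant '[{"slide":[0,0,0.040],"yaw":0,"hand":255},{"slide":[0,0,0.080],"yaw":0,"hand":255},{"slide":[0.020,-0.045,0.085],"yaw":0.1,"hand":255},{"slide":[0.040,-0.090,0.085],"yaw":0.22,"hand":255},{"slide":[0.063,-0.140,0.085],"yaw":0.34,"hand":255}]' 60
python3 -m pendant '[{"slide":[0.023,-0.050,0],"yaw":0.12,"hand":255},{"slide":[0.045,-0.100,0],"yaw":0.24,"hand":255},{"slide":[0.068,-0.150,0],"yaw":0.36,"hand":255},{"slide":[0.090,-0.200,0],"yaw":0.48,"hand":255},{"slide":[0.110,-0.250,0],"yaw":0.588,"hand":255}]' 60
python3 -m pendant '[{"slide":[0.010,-0.029,0],"yaw":0,"hand":255},{"slide":[0.013,-0.029,0],"yaw":0,"hand":255},{"slide":[0.013,-0.029,0],"yaw":0,"hand":255}]' 60
cat > snap.py <<'E'
import sys,pickle,cv2
from rig import env
P={n:env.get_image(n) for n in ("side","scene","wrist")}
k=sys.argv[1]; pickle.dump(P,open(f"P{k}.pkl","wb"))
for n in P: cv2.imwrite(f"pics/{n}{k}.png",P[n]["color"][:,:,::-1])
s=env.sense(); print(s["clock"],s["tcp_pos"],s["tool_rot"],s["contact_force"])
E
python3 snap.py 6
```

```text
clock: 15.8
tcp_pos: [522.5, 189.1, 206.4]
tool_rot: [0.001, 0.046, 0.999, 0.001]
contact_force: [0.8, -0.3, -0.5]
gripper_width: 0.284
clock: 16.42
tcp_pos: [632.6, -61.9, 206.1]
tool_rot: [0.001, -0.244, 0.97, -0.0]
contact_force: [1.0, 0.1, 0.9]
gripper_width: 0.286
clock: 16.8
tcp_pos: [644.8, -88.7, 205.3]
tool_rot: [0.0, -0.243, 0.97, 0.0]
contact_force: [-0.8, 0.4, -0.5]
gripper_width: 0.284
16.95 [644.43300965 -88.00886434 205.15477525] [ 5.60168594e-05 -2.43355424e-01  9.69937176e-01  9.92503077e-05] [-0.6314218  -0.05259266 -0.65265804]
```

View pics/wrist6.png

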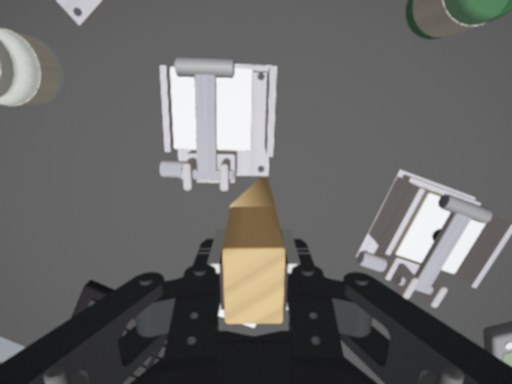

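View pics/side6.png

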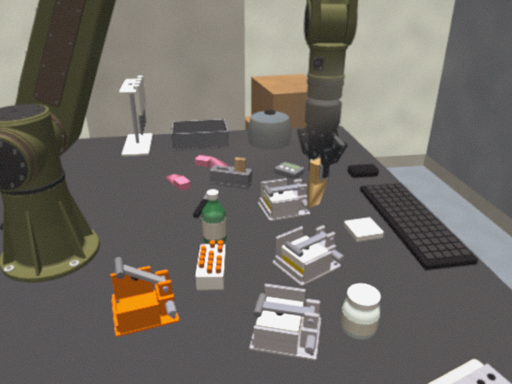

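The wrist view shows cradle B from above with its gap at about (258,110). The held wedge has its flat face on the right, toward the taller wall. I'll overlay the fitted model and measure.

```bash
cat > wv.py <<'E'
from fit import *
q=np.load("q.npy"); p=pickle.load(open("P6.pkl","rb"))["wrist"]; po=q[3:6]
im=p["color"][:,:,::-1][40:200,145:305]
im=cv2.resize(im,None,fx=4.7,fy=3.7,interpolation=cv2.INTER_CUBIC)
S=np.array([4.7,3.7])
for y,z in((47,72),(53,72),(-47,58),(-53,58)):
    u=(proj(p,W(po,[(-40,y,z),(40,y,z)]))-(145,40))*S
    cv2.line(im,tuple(int(v) for v in u[0]),tuple(int(v) for v in u[1]),(0,0,255),1)
cv2.imwrite("pics/w6z.png",im)
E
python3 wv.py
```

```text
(no output)
```

View pics/w6z.png

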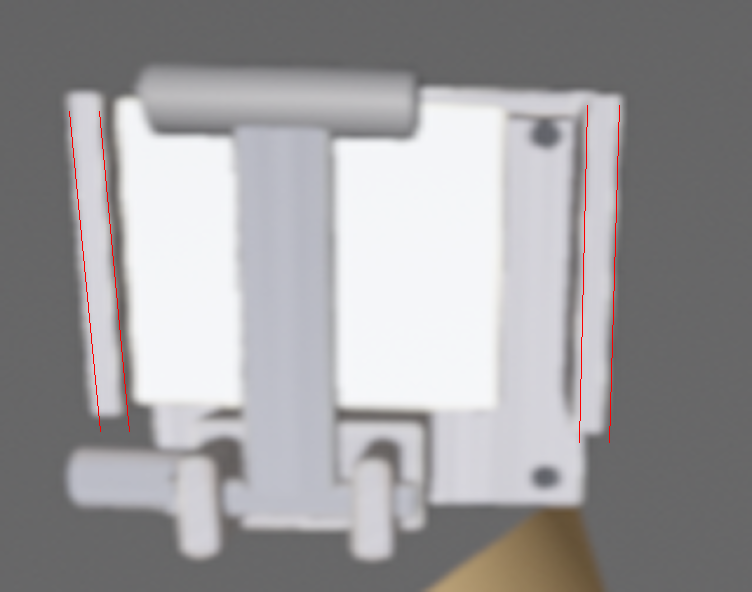

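```bash
cat >> wv.py <<'E'
M=[((584,95),(-40,47,72)),((622,95),(-40,53,72)),((573,432),(40,47,72)),((603,432),(40,53,72)),((66,92),(-40,-53,58)),((104,92),(-40,-47,58)),((90,413),(40,-53,58)),((123,413),(40,-47,58))]
M=[(np.array(u)/S+(145,40),l) for u,l in M]
f=lambda v:np.ravel([proj(p,W(v,l))[0]-u for u,l in M])
r=least_squares(f,po); print(po,r.x,np.round(f(r.x),1)); v=r.x
np.save("vB.npy",v)
c,s=np.cos(v[2]),np.sin(v[2])
for u in((508,108),(497,408)):
    b=back(p,np.array(u)/S+(145,40),58); d=b[:2]-v[:2]; print("lid edge local",c*d[0]+s*d[1],-s*d[0]+c*d[1])
print("wrist-fit wall",W(v,(0,47,72)),"old",W(po,(0,47,72)))
t=np.array([644.43,-88.0]); d=t-v[:2]; print("tcp local",c*d[0]+s*d[1],-s*d[0]+c*d[1])
im=p["color"][:,:,::-1][165:335,200:310]; cv2.imwrite("pics/w6t.png",cv2.resize(im,None,fx=3.5,fy=3.5,interpolation=cv2.INTER_CUBIC))
E
python3 wv.py
```

```text
[ 6.06488733e+02 -1.45249810e+02  4.88086736e-01] [ 6.03630464e+02 -1.47501530e+02  4.66758698e-01] [ 1.  -0.3 -0.2 -0.1 -0.1  0.1 -0.1  0.2  0.5 -0.3 -1.  -0.1  0.4  0.3
 -0.5  0.4]
lid edge local -37.92452958638597 32.21644810709058
lid edge local 36.4085391493264 31.712967377836165
wrist-fit wall [[ 582.48074268 -105.52904764   72.        ]] old [[ 584.44869895 -103.73792128   72.        ]]
tcp local 63.210608365176626 34.777194098793835
```

View pics/w6t.png

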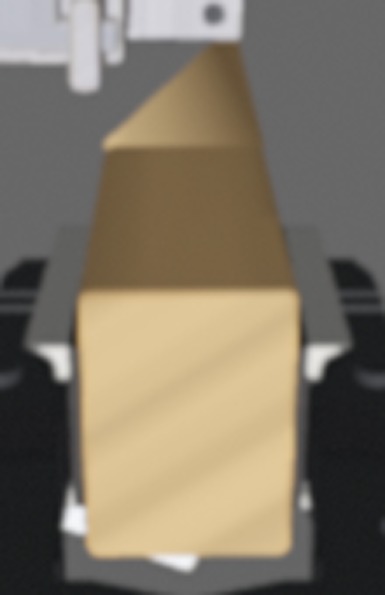

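Run:
```python
from fit import *
p=pickle.load(open("P6.pkl","rb"))["wrist"];v=np.load("vB.npy");c,s=np.cos(v[2]),np.sin(v[2])
for n,u,z in(("top front flat",(298,291),244.7),("top front thick",(79,291),244.7),("top back flat",(293,553),244.7),("top back thick",(88,555),244.7),("tip front flat",(238,42),127.7),("tip front thin",(210,42),127.7),("knee flat",(263,148),194.7),("knee thick",(103,148),194.7)):
    b=back(p,(200+u[0]/3.5,165+u[1]/3.5),z); d=b[:2]-v[:2]; print(n,np.round([c*d[0]+s*d[1],-s*d[0]+c*d[1]],1))
```

```text
top front flat [44.4 46.4]
top front thick [45.  22.3]
top back flat [79.5 47.8]
top back thick [80.3 23.2]
tip front flat [45.6 45.6]
tip front thin [45.7 39.5]
knee flat [45.8 46.2]
knee thick [46.4 21.2]
```

```bash
python3 -m pendant '[{"slide":[-0.020,-0.011,0],"yaw":-0.01,"hand":255},{"slide":[-0.040,-0.022,0],"yaw":-0.025,"hand":255},{"slide":[-0.055,-0.0306,0],"yaw":-0.025,"hand":255},{"slide":[-0.055,-0.0306,-0.020],"yaw":-0.025,"hand":255},{"slide":[-0.055,-0.0306,-0.040],"yaw":-0.025,"hand":255}]' 60
python3 -m pendant '[{"slide":[0,0,0],"yaw":0,"hand":255},{"slide":[0,0,0],"yaw":0,"hand":255}]' 60
python3 snap.py 7
cat > wl.py <<'E'
import sys
from fit import *
k=sys.argv[1];zt=float(sys.argv[2]) # tip z
P_=pickle.load(open(f"P{k}.pkl","rb")); v=np.load("vB.npy")
L=[]
for n in("scene","side"):
    p=P_[n]; ctr=proj(p,W(v,(0,20,80)))[0]; o=(ctr-[35,45]).astype(int)
    im=cv2.resize(p["color"][:,:,::-1][o[1]:o[1]+90,o[0]:o[0]+70],None,fx=5.6,fy=5.6,interpolation=cv2.INTER_CUBIC)
    def ln(a,b,col):
        u=(proj(p,W(v,[a,b]))-o+.5)*5.6; cv2.line(im,tuple(int(t) for t in u[0]),tuple(int(t) for t in u[1]),col,1)
    for y,z in((47,72),(53,72),(-47,58)): ln((-40,y,z),(40,y,z),(0,0,255))
    for x in(-18,18):
        F=[(x,47,zt),(x,42,zt),(x,22,zt+67),(x,22,zt+117),(x,47,zt+117)]
        for i in range(5): ln(F[i],F[(i+1)%5],(0,255,0))
    L.append(im)
cv2.imwrite(f"pics/wl{k}.png",np.hstack(L))
E
python3 wl.py 7 87.7
```

```text
clock: 17.58
tcp_pos: [589.7, -119.5, 165.1]
tool_rot: [0.001, -0.231, 0.973, -0.0]
contact_force: [-0.8, -0.3, -0.1]
gripper_width: 0.283
clock: 17.82
tcp_pos: [590.0, -119.6, 165.6]
tool_rot: [0.0, -0.231, 0.973, -0.0]
contact_force: [0.1, -0.8, -1.7]
gripper_width: 0.286
17.975 [ 590.35510182 -119.8084527   165.83666536] [ 7.40723837e-04 -2.30615559e-01  9.73044612e-01 -3.14201102e-04] [-0.18169912 -0.06648009 -1.27932979]
```

View pics/wl7.png

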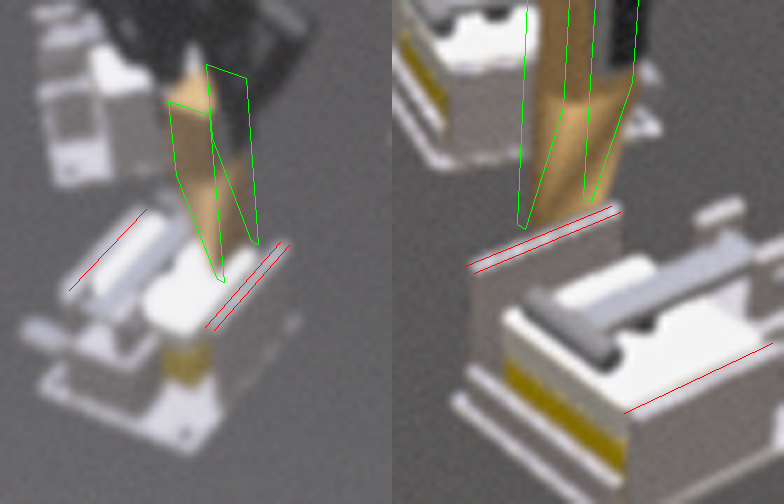

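View pics/wrist7.png

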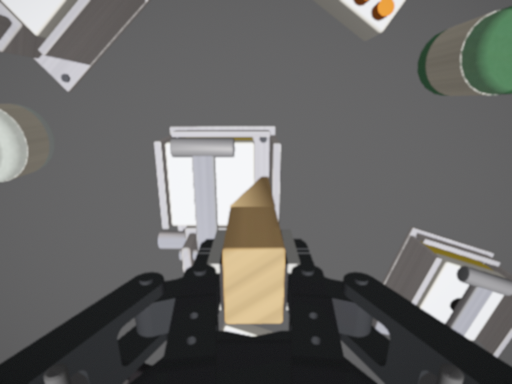

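The side and scene overlays (flat face drawn at the wall) and the wrist view agree that the tip is over the gap. The side view suggests about +3 mm in x, so I'll shift slightly. Then descend slowly while watching the force.

```bash
python3 -m pendant '[{"slide":[-0.0015,-0.0007,-0.010],"yaw":0,"hand":255},{"slide":[-0.0015,-0.0007,-0.020],"yaw":0,"hand":255},{"slide":[-0.0015,-0.0007,-0.028],"yaw":0,"hand":255}]' 60
python3 -m pendant '[{"slide":[0,0,-0.004],"yaw":0,"hand":255},{"slide":[0,0,-0.008],"yaw":0,"hand":255}]' 60
python3 -m pendant '[{"slide":[0,0,-0.004],"yaw":0,"hand":255},{"slide":[0,0,-0.008],"yaw":0,"hand":255}]' 60
python3 -m pendant '[{"slide":[0,0,-0.004],"yaw":0,"hand":255},{"slide":[0,0,-0.008],"yaw":0,"hand":255}]' 60
python3 snap.py 8; python3 wl.py 8 36
```

```text
clock: 18.35
tcp_pos: [587.6, -120.4, 135.6]
tool_rot: [-0.001, -0.23, 0.973, 0.0]
contact_force: [0.3, -0.6, -0.7]
gripper_width: 0.279
clock: 18.6
tcp_pos: [588.2, -120.5, 128.5]
tool_rot: [-0.0, -0.231, 0.973, 0.0]
contact_force: [-0.2, -0.3, -1.3]
gripper_width: 0.284
clock: 18.85
tcp_pos: [588.3, -120.5, 120.7]
tool_rot: [0.0, -0.231, 0.973, -0.0]
contact_force: [-0.2, 0.3, -1.5]
gripper_width: 0.29
clock: 19.1
tcp_pos: [588.0, -119.9, 112.7]
tool_rot: [0.0, -0.231, 0.973, 0.001]
contact_force: [-2.0, 2.5, 2.8]
gripper_width: 0.284
19.25 [ 587.86167383 -120.2392276   112.47169152] [-2.88021971e-04 -2.30617497e-01  9.73044408e-01  2.58199430e-04] [0.10920654 1.13799618 0.12478144]
```

View pics/wl8.png

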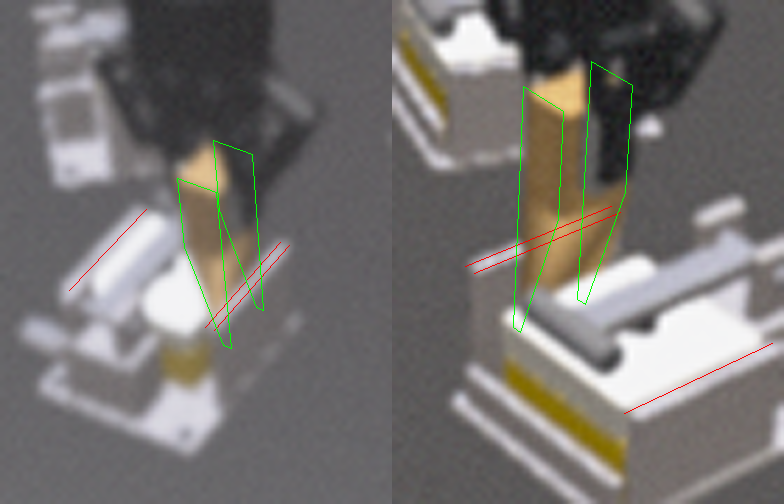

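View pics/wrist8.png

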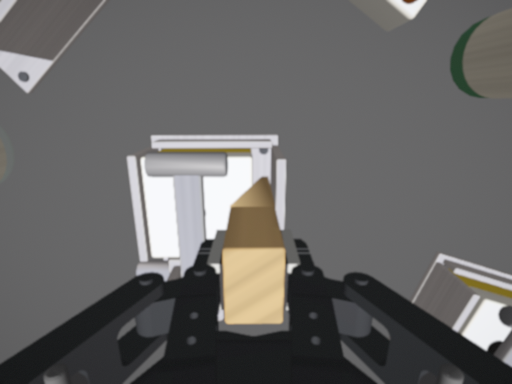

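```bash
python3 -m pendant '[{"slide":[-0.0003,0.0005,-0.003],"yaw":0,"hand":255},{"slide":[-0.0005,0.001,-0.006],"yaw":0,"hand":255}]' 60
python3 -m pendant '[{"slide":[-0.0003,0.0005,-0.003],"yaw":0,"hand":255},{"slide":[-0.0005,0.001,-0.005],"yaw":0,"hand":255}]' 60
python3 -m pendant '[{"slide":[0,0,-0.002],"yaw":0,"hand":255},{"slide":[0,0,-0.004],"yaw":0,"hand":255}]' 60
python3 snap.py 9; python3 wl.py 9 21
```

```text
clock: 19.5
tcp_pos: [587.7, -119.0, 106.9]
tool_rot: [0.0, -0.231, 0.973, 0.0]
contact_force: [-2.3, 4.1, 3.5]
gripper_width: 0.286
clock: 19.75
tcp_pos: [587.1, -118.3, 101.6]
tool_rot: [-0.0, -0.231, 0.973, 0.0]
contact_force: [-1.9, 3.3, 2.8]
gripper_width: 0.282
clock: 20.0
tcp_pos: [587.2, -118.5, 97.7]
tool_rot: [0.0, -0.231, 0.973, -0.0]
contact_force: [-0.9, 3.0, 2.8]
gripper_width: 0.29
20.15 [ 587.08577446 -118.69423371   97.48861192] [-1.95192495e-04 -2.30464398e-01  9.73080728e-01 -1.40334960e-04] [-1.35494934  2.39025356 -0.82853393]
```

View pics/wl9.png

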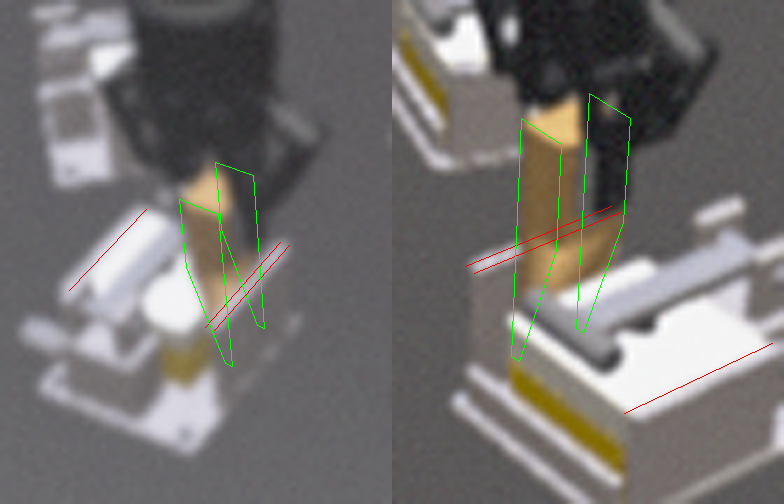

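```bash
python3 -m pendant '[{"slide":[-0.0003,0.0006,-0.002],"yaw":0,"hand":255},{"slide":[-0.0003,0.0006,-0.002],"yaw":0,"hand":255}]' 60
python3 -m pendant '[{"slide":[0,0,-0.002],"yaw":0,"hand":255},{"slide":[0,0,-0.002],"yaw":0,"hand":255}]' 60
python3 -m pendant '[{"slide":[0,0,-0.002],"yaw":0,"hand":255},{"slide":[0,0,-0.002],"yaw":0,"hand":255}]' 60
```

```text
clock: 20.4
tcp_pos: [586.9, -118.1, 95.6]
tool_rot: [-0.0, -0.23, 0.973, -0.0]
contact_force: [-0.0, 1.8, -1.2]
gripper_width: 0.281
clock: 20.65
tcp_pos: [586.8, -117.7, 93.6]
tool_rot: [-0.0, -0.231, 0.973, 0.0]
contact_force: [0.4, 3.3, 0.3]
gripper_width: 0.286
clock: 20.9
tcp_pos: [586.8, -117.4, 92.0]
tool_rot: [0.0, -0.231, 0.973, 0.0]
contact_force: [-2.8, 5.1, 4.6]
gripper_width: 0.286
```

```bash
python3 -m pendant '[{"slide":[0,0,-0.0015],"yaw":0,"hand":255},{"slide":[0,0,-0.0015],"yaw":0,"hand":255}]' 90
python3 -m pendant '[{"slide":[0,0,-0.0015],"yaw":0,"hand":255},{"slide":[0,0,-0.0015],"yaw":0,"hand":255}]' 90
python3 -m pendant '[{"slide":[0,0,-0.0015],"yaw":0,"hand":255},{"slide":[0,0,-0.0015],"yaw":0,"hand":255}]' 90
python3 snap.py 10; python3 wl.py 10 13
```

```text
clock: 21.15
tcp_pos: [586.9, -117.4, 91.6]
tool_rot: [0.0, -0.231, 0.973, 0.0]
contact_force: [-4.1, 5.1, 13.4]
gripper_width: 0.28
clock: 21.4
tcp_pos: [587.0, -117.3, 91.3]
tool_rot: [0.001, -0.231, 0.973, 0.0]
contact_force: [-8.0, 6.5, 21.4]
gripper_width: 0.282
clock: 21.65
tcp_pos: [587.2, -117.3, 91.0]
tool_rot: [0.001, -0.231, 0.973, 0.0]
contact_force: [-10.6, 5.9, 28.6]
gripper_width: 0.281
21.8 [ 587.19554896 -117.2801746    90.94751598] [ 1.17051818e-03 -2.30776712e-01  9.73006000e-01  2.51525718e-04] [-10.65410318   5.50433798  30.68124785]
```

View pics/wl10.png

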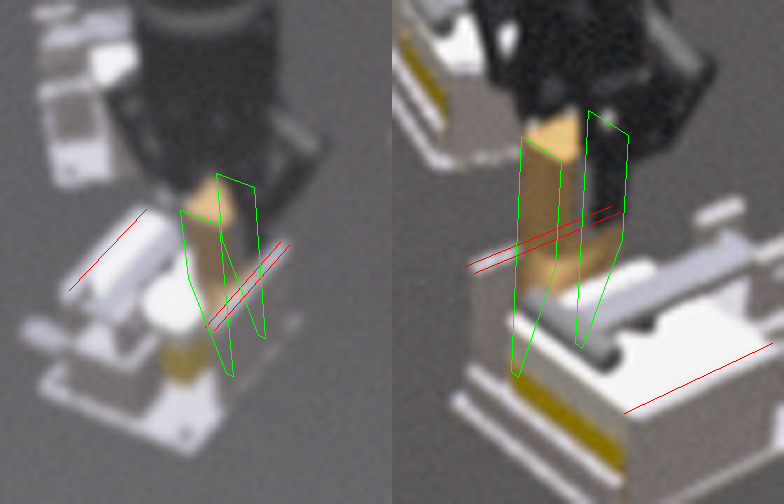

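```bash
python3 -m pendant '[{"slide":[0,0,-0.002],"yaw":0,"hand":255},{"slide":[0,0,-0.003],"yaw":0,"hand":255}]' 90
python3 -m pendant '[{"slide":[0,0,-0.002],"yaw":0,"hand":255},{"slide":[0,0,-0.002],"yaw":0,"hand":255}]' 90
python3 -m pendant '[{"slide":[0,0,0.006],"yaw":0,"hand":255},{"slide":[0,0,0.009],"yaw":0,"hand":255}]' 90
```

```text
clock: 22.05
tcp_pos: [587.8, -117.5, 90.1]
tool_rot: [0.002, -0.231, 0.973, -0.0]
contact_force: [-16.9, 6.9, 49.5]
gripper_width: 0.282
clock: 22.3
tcp_pos: [588.3, -117.5, 89.5]
tool_rot: [0.003, -0.231, 0.973, -0.001]
contact_force: [-18.5, 9.0, 52.1]
gripper_width: 0.288
clock: 22.55
tcp_pos: [587.7, -117.6, 90.0]
tool_rot: [0.001, -0.231, 0.973, -0.0]
contact_force: [9.3, 3.9, -25.4]
gripper_width: 0.285
```

```bash
python3 -m pendant '[{"slide":[0,0,-0.003],"yaw":0,"hand":255},{"slide":[0,0,-0.003],"yaw":0,"hand":255}]' 40
```

```text
clock: 22.8
tcp_pos: [587.9, -117.6, 89.8]
tool_rot: [0.001, -0.231, 0.973, -0.0]
contact_force: [-2.6, 5.9, 10.3]
gripper_width: 0.28
```

```bash
python3 -m pendant '[{"slide":[0,0,0],"yaw":0,"hand":150},{"slide":[0,0,0],"yaw":0,"hand":120},{"slide":[0,0,0],"yaw":0,"hand":90},{"slide":[0,0,0],"yaw":0,"hand":60}]' 40
python3 -m pendant '[{"slide":[0,0,0.02],"yaw":0,"hand":60},{"slide":[0,0,0.05],"yaw":0,"hand":60},{"slide":[0,0,0.09],"yaw":0,"hand":60},{"slide":[0.018,0.010,0.12],"yaw":0,"hand":60},{"slide":[0.05,0.027,0.13],"yaw":0,"hand":60}]'
python3 snap.py 11; python3 wl.py 11 15
```

```text
clock: 23.3
tcp_pos: [586.8, -118.1, 88.1]
tool_rot: [-0.0, -0.23, 0.973, -0.0]
contact_force: [-0.2, 0.5, -0.3]
gripper_width: 0.764
clock: 23.92
tcp_pos: [638.1, -91.5, 221.3]
tool_rot: [0.002, -0.23, 0.973, -0.001]
contact_force: [0.4, -0.3, 0.3]
gripper_width: 0.767
24.075 [638.18031024 -90.37546289 218.54601482] [ 5.62008784e-04 -2.31164601e-01  9.72914440e-01 -3.23203588e-04] [ 0.66244752 -0.69767941 -0.14407082]
```

View pics/wl11.png

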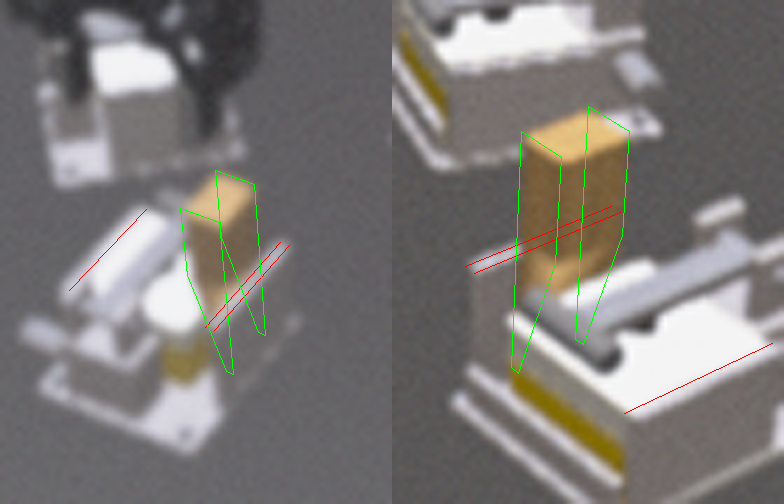

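View pics/wrist11.png

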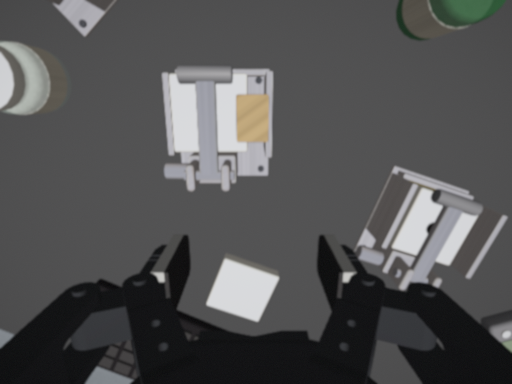

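The wedge stands in B's gap on its own: wrist view (252,118), beside the wall at (268,115). The box is against the left wall. Next, measure it from the wrist picture.

Run:
```python
import pickle,cv2
P=pickle.load(open("P11.pkl","rb"))
im=P["wrist"]["color"][:,:,::-1][55:200,150:290]
cv2.imwrite("pics/w11z.png",cv2.resize(im,None,fx=4,fy=4,interpolation=cv2.INTER_CUBIC))
```

```text
(no output)
```

View pics/w11z.png

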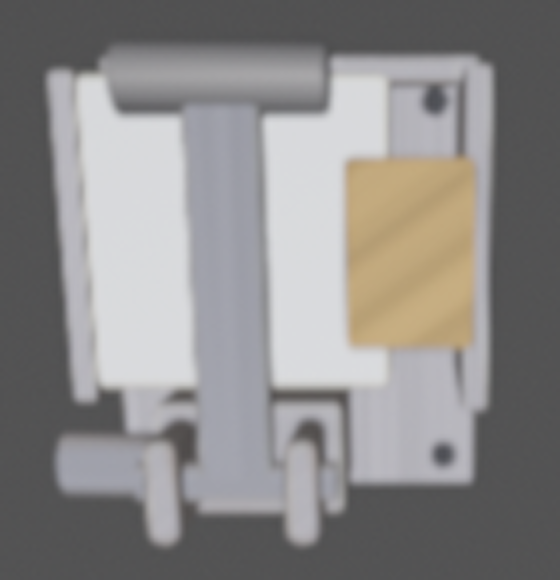

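Run:
```python
from fit import *
p=pickle.load(open("P11.pkl","rb"))["wrist"]
px=lambda u:np.array(u)/4+(150,55)
M=[((476,66),(-40,47,72)),((493,66),(-40,53,72)),((466,408),(40,47,72)),((488,408),(40,53,72)),((48,72),(-40,-53,58)),((74,72),(-40,-47,58)),((74,400),(40,-53,58)),((97,398),(40,-47,58))]
f=lambda v:np.ravel([proj(p,W(v,l))[0]-px(u) for u,l in M])
v=least_squares(f,np.load("vB.npy"),loss="soft_l1").x; print(v,np.round(f(v),1))
c,s=np.cos(v[2]),np.sin(v[2])
for n,u,z in(("lid +y front",(387,80),58),("lid +y back",(386,385),58),("lid -y",(78,80),58),("lid -y b",(100,385),58),("w1",(347,158),132),("w2",(475,158),132),("w3",(473,347),132),("w4",(350,346),132)):
    b=back(p,px(u),z);d=b[:2]-v[:2];print(n,np.round([c*d[0]+s*d[1],-s*d[0]+c*d[1]],1))
```

```text
[ 6.03034955e+02 -1.47225207e+02  4.65866590e-01] [-2.  -0.4  0.4 -0.4 -0.6  0.6  0.   0.6  0.4 -0.3  0.1 -0.4  0.4  0.
  0.4  0.5]
lid +y front [-37.7  28.1]
lid +y back [36.  27.5]
lid -y [-37.9 -46.3]
lid -y b [ 36.  -46.3]
w1 [-18.4  22.3]
w2 [-18.4  45.9]
w3 [16.4 46.1]
w4 [16.3 22.3]
```

View pics/side11.png

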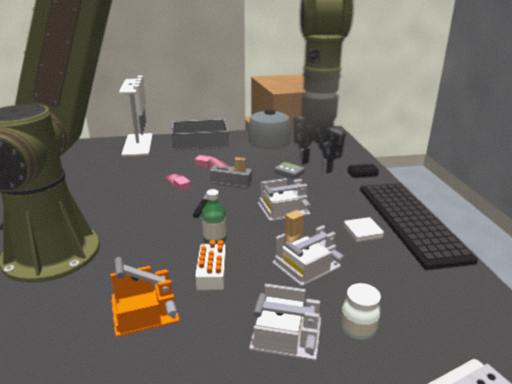

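View pics/scene11.png

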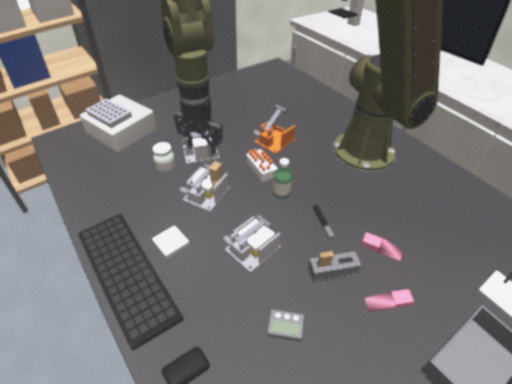

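Everything is in place. All three latches are down, the wedge stands upright at (215,172) in the scene picture, the spacer is still in the holder at (326,258), and the bystanders haven't moved. Handing in.

```bash
python3 -c "
from rig import env
print(env.job_done(), env.sense()['clock'])"
```

```text
the job is handed in; nothing more can be done
the job is handed in; nothing more can be done
```

All three hold-downs are latched, and the wedge is jammed into the gap of the worn cradle, which is B. I handed the job in at about 24 s of the 72 s allowed.

- **Latches:** I pushed each handle down slowly in the order C, B, A. The highest vertical forces I read were about 13 N for C, 4 N for B (about 5 N with the sideways part) and 13 N for A. All three arms looked level and latched in the pictures afterwards.
- **Wedge:** I took it from the holder and drove it, tip down with the flat face to the taller wall, into B's gap. Resistance climbed to about 52 N vertically, and it then held against an upward pull of about 25 N before I let go.
- **Last measurement of B:** The wedge is centred to within about 1 mm along the wall, with its flat face within about 1 mm of the wall. The box is against the other side wall.
- **Tip height:** The side picture fits the tip about 15 mm above the cradle's origin, to within about 2 mm. The hand's height suggested about 12 mm, probably because the wedge slipped slightly in the grip.
- **Disagreement:** The two fixed cameras put the wedge about 4 mm further along the wall than the wrist camera did before insertion. I made a small correction between the two.
- **Rest of the bench:** The spacer, the pink and orange look-alikes and the other bystanders look unmoved in the last pictures, and the gripper was clear of everything.

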